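# Set the chocolate cutter's fence and lay the bar against it

### The arm

A 7-joint arm with a two-finger parallel gripper is mounted at the origin on the work surface. World frame = base frame: x ahead of the robot, y to its left, z up, the work surface at z = 0. Lengths are in m, angles in rad, forces in N, time in s.
With the tool pointing down it reaches from about 0.425 to 0.95 m from the base axis. Payload 16.7 kg.
Tool frame: the origin (TCP) lies midway between the tips of the shut fingers; the grasp point (between the pads) lies behind it (manip.hold_point_z is the z of the grasp point in the tool frame, in m); z points along the fingers, y is the direction in which the jaws open and shut (so a half turn about z gives the same grasp; the last joint's range is limited). The gripper opens to 94 mm and grips with 3 to 60 N. Pads are 16 mm wide; open, the fingers measure 119 mm over their backs; the gripper's body (75 mm by 177 mm) begins 78 mm behind the grasp point.
Start: joints at [1.117, 0.426, 0.074, 1.606, -0.034, 1.111, -0.067], TCP at [0.203, -0.644, 0.205] pointing down, gripper open.
Joint ranges: [-2.85, 2.85], [-0.5, 2.14], [-1.23, 1.37], [0.21, 2.46], [-1.02, 4.16], [0.16, 2.05], [-2.73, 2.73]. Speed limits (rad/s): [1.89, 1.89, 2.39, 2.39, 3.01, 3.01, 3.01].

### API

Orientations are given as a 3x3 rotation matrix whose columns are the frame's x, y, z axes.
In Python, from cell import readout, viewer, hand_in, manip gives the robot as it stands.
- The arm moves only by the tool arm_command, never from a script. Its argument "series" is a list of rows, each a list of 5 numbers: the gripper command: -1 is fully open, 1 is shut, values between are in proportion, then the shift along the tool's x, y, z in cm, then the turn about the tool's z in degrees. A call has 1 to 20 rows; each row is the pose to reach, as a shift and turn from the pose commanded when the call began, along the tool's axes at that moment; what a row does not reach only later rows make up. A row lasts 1/10 s, in which the tool goes at most 50 mm and 8.59 degrees, less where a joint would pass 70% of its speed; a pose out of reach is approached as far as the arm can. A call with a gripper value outside its range is refused whole. The fingers move at their own pace and stop on an object; the grip force is fixed at half the most. Time passes only in rows, so rows that repeat a pose let the fingers close. It gives the time, the measured TCP pose, the force and the opening at its end, in the units of the state.
- readout.observe(): the state, without advancing time (a new reading comes with each control period).
- viewer.capture(name): name is "scene" or "side" or "wrist"; returns the picture (400x640x3 uint8, red, green, blue); there is no depth.
- viewer.camera_model(name): a dict with "vfov" (degrees; the focal length in pixels is half the picture's height over the tangent of half this angle, whatever the lens; pixels are square), "cx", "cy" (the principal point, pixels), "k1" (the pictures are not rectified: a ray, as slopes to the right and down, at radius r is drawn at 1 + k1 r^2 times it, then the intrinsics apply), "view" (4x4, takes a point from world to camera coordinates); the wrist camera has in their place "mount" (4x4, takes a point from camera to tool coordinates, whose origin is the TCP and whose axes are the flange's). Camera axes: x right, y down, z forward; pixel columns grow to the right and rows downward; lengths in m; the calibration is good to about 2 mm. A picture is of the moment at which its call begins: read the wrist's pose just before it. camera_model takes no time and is no camera call.
- hand_in(): hands the job in, once; it reports no verdict.
Trained networks look in the newest picture that a camera, given by its name, has taken for a name from the list of things; names that differ only in an ending like _2 or _b are one class to them, and where a whole thing is asked for, a point or a joint stands for the part that bears it (a point fixed in the world has none). Each returns a list of dicts, best first, with "p" (0 to 1); they miss things now and then, are a little off and sometimes report something else, mostly with a low value. They report only what shows in the picture. A call takes as long as a camera call. They do not tell look-alikes from the thing itself.
- viewer.spot_in(camera, thing): "rect" ([left, top, right, bottom] as shares, 0 to 1, of the picture: columns of its width, rows of its height, round what is visible of it).
The state is a dict: "time_s": time; "joint_positions": joint angles; "qvel": joint speeds; "tau": joint torques, N m; "position": TCP position; "tool_rot": TCP orientation; "contact_force": force on the tool from outside, world axes, zero at the start; "torque": the same for the moment, N m; "opening": finger opening in m.
Only numpy, scipy, OpenCV 4.12 (cv2) and the standard library are available. Lean on these libraries where they do the work, as an engineer would, in place of code of your own. Each camera call takes 0.05 s, during which the arm holds its last target.

### The job

Crank the handwheel of the bar cutter until the pointer of its fence lines up with the rider on the scale. Then lay the chocolate bar flat on the cutter's bed, ridged side up and lengthwise along the middle of the bed, with one end touching the fence, and let go of it. Leave the bowl, the jar and the scraper where they are.

Things in the scene. Friction and masses are not known exactly. Their poses are not given: they have to be found in the camera images.
- cutter: Bar cutter, fixed: white bed 100 mm wide (x), 340 mm long (y -180 to 160 mm), top at z = 50 mm; origin on the table under x = y = 0. Along its -x edge (x -86 to -50) runs an aluminium scale rail flush with the bed, marks each 10 mm. At +y a gearbox (y 165 to 265, x -45 to 65, 90 mm tall) carries the leaning handwheel. The dark line across the bed at y = -30 is only the knife slot.
- hub (a point): Centre of the steel handwheel (radius 62 mm, rim 13 mm thick), at x 0, y 215, z 150 mm of the cutter. z: the axle, outwards, leaning 35 deg from vertical to the cutter's -x; y: the cutter's y; does not turn with the wheel. A clear screen 160 mm wide, parallel to the axle at x = 125 mm here, up to z = 172 mm, overhangs the wheel and stops a tool that comes straight down: come along the axle.
- crank_handle (a point): Middle of the wheel's black crank handle: cylinder 22 mm in diameter, 54 mm long, parallel to the axle and 48 mm from it; spins freely on its pin, so a gripping tool may keep its orientation all the way round. The point is 42 mm above the hub's x-y plane (handle from 12 to 66 mm; rim's upper face at 12.5 mm). z along the axle; x and y turn with the handle.
- wheel (a joint): Turn of the handwheel, rad, growing clockwise as seen looking at its face (down its z); 2 pi moves the fence 30 mm away from the wheel; 0 to about 21. At 0 the handle lies on the +x side of the hub frame. Takes about 4 to 6 N at the handle; stays where it is left. A loose grip slips off the handle: grip firmly (about 40 N).
- fence (a joint): Travel of the fence in m along the cutter's -y, away from the wheel; 0 to 0.10; equals joint wheel x 0.03 / (2 pi). At 0 the face is at y = +115 mm of the cutter. The screw holds it: a push under 30 N does not move it.
- fence_face (a point): On the bed's surface at the foot of the fence, at the middle of its face that looks to the cutter's -y, where the bar's end goes. Axes as the cutter's. The fence is a steel plate 96 mm wide (x), 14 mm thick (to +y), 44 mm tall.
- pointer (a point): Tip of the small steel pointer on the fence, over the scale rail. Axes as the cutter's. It lies 7 mm to +y of the fence's face.
- rider: The rider: a dark steel block, about 16 by 26 by 14 mm, fixed on the outer part of the scale rail with its point towards the bed. Origin at its point, on the rail's top. Axes as the cutter's. The fence is set when the pointer has the same place along y as this.
- bar: Dark chocolate bar, rigid, 140 mm long (its x), 45 mm wide (y), 28 mm high plus 2 mm of ridges on top; origin at the centre of its underside, z up; lies on the table to the right of the cutter. About 0.2 kg.
- bowl: Bystander: steel bowl, 130 mm across, 60 mm tall; origin under its centre.
- jar: Bystander: glass jar, 64 mm across, 90 mm tall; origin under its centre.
- scraper: Bystander: spatula 260 mm long lying on the table; origin at the middle of its underside.
Not all that is in view belongs to the job. Of the things like the bar, leave any that is yellow; of the rest the larger one is meant.

How it is judged:
On the way, in this order (a step that is already met when the one before it is completed fails the run):
1. the fence stands still with its pointer within 2.5 mm of the rider (y of pointer in the frame of rider between -0.0025 and 0.0025 m and velocity of joint fence between -0.002 and 0.002 m/s), for 0.3 s.
2. the bar lies on the bed, its end against the fence (y of bar in the frame of fence_face between -0.0735 and -0.065 m and x of bar in the frame of fence_face between -0.018 and 0.018 m and z of bar in the frame of fence_face below 0.004 m and angle between the x axis of bar and the y axis of cutter, either way round below 0.12 rad), for 0.2 s.
At the end, for the whole second after the job is handed in: The pointer is within 2.5 mm of the rider along the scale; the bar lies flat on the bed, ridged side up, at rest, its end within 3 mm of the fence's face, within 7 degrees of the bed's length and its centre within 18 mm of the bed's middle line (all of step 2 and y of pointer in the frame of rider between -0.0025 and 0.0025 m and z of bar in the frame of fence_face above -0.004 m and angle between bar's own z axis and vertical below 0.06 rad and linear speed of bar below 0.01 m/s); the robot touches nothing.
It fails at once if the bowl is moved more than 40 mm (distance of bowl from where it was at the start of the episode above 0.04 m).
It fails at once if the jar is moved more than 40 mm (distance of jar from where it was at the start of the episode above 0.04 m).
It fails at once if the scraper is moved more than 40 mm (distance of scraper from where it was at the start of the episode above 0.04 m).
It also fails if it takes over 64 s, if anything falls off the work surface, if the arm or the gripper's body presses on something with over 40 N, if the wrist force passes 120 N, or if a joint passes its speed limit or range.

## Working session

There is one attempt and no reset: what is moved stays moved. The work goes in short steps, Python scripts to look and compute and a tool call to move; the robot and the scene stay as the last step left them, time stands still between calls to the robot, and variables do not carry over. Pictures are saved under pics/ and viewed, and the job is handed in when it is done.

Besides the shell and the picture viewer there is one more tool, called after ">>>" in YAML: its name, and indented under it one key for each argument. arm_command: Moves the arm, as the interface text tells. Its arguments: {"type":"object","properties":{"series":{"type":"array","items":{"type":"array","items":{"type":"number"}}}},"required":["series"]}

```bash
ls -la; mkdir -p pics
python3 - <<'E'
from cell import readout, viewer, manip
import cv2,numpy as np
print(readout.observe()); print([ (a,getattr(manip,a)) for a in dir(manip) if not a.startswith('__')])
for n in ["scene","side","wrist"]:
    print(n,viewer.camera_model(n))
    cv2.imwrite(f"pics/{n}0.png",viewer.capture(n)[:,:,::-1])
E
```

```text
total 12
drwxr-xr-x  3 agent agent 4096 Dec  6 21:49 .
drwxr-xr-x 23 root  root  4096 Dec  6 21:49 ..
drwxr-xr-x  2 agent agent 4096 Dec  6 21:49 pics
{'time_s': 0.0, 'joint_positions': array([ 1.11651657,  0.4267414 ,  0.07384493,  1.60659521, -0.03409211,
        1.11077981, -0.06709583]), 'qvel': array([-4.92418068e-04,  9.21773873e-04, -1.11629877e-03, -3.84978510e-05,
       -6.14698800e-04, -6.51626555e-04, -2.55113607e-04]), 'tau': array([ 8.64156482e-04, -9.35804629e+01,  3.66706342e+00, -4.54187930e+01,
       -4.87490161e-02,  2.00959237e-02,  1.15706362e-04]), 'position': array([ 0.20239995, -0.64349221,  0.20477437]), 'tool_rot': array([[ 9.53918503e-01,  3.00065437e-01, -4.72634428e-04],
       [ 3.00065793e-01, -9.53917787e-01,  1.17294242e-03],
       [-9.88949064e-05, -1.26071291e-03, -9.99999200e-01]]), 'contact_force': array([ 0.95075412, -0.15382659,  0.07338648]), 'torque': array([-0.00456424, -0.06668548,  0.06168732]), 'opening': 0.0940827527076142}
[('Unreachable', <class 'cell.Unreachable'>), ('hold_point_z', -0.0188)]
scene {'vfov': 48.186458843211675, 'cx': 
[... 552 characters left out ...]
-0.99705939, -0.07539892,  0.0136956 ,  0.46827061],
       [-0.06373428,  0.71665701, -0.6945075 ,  0.13901202],
       [ 0.04255007, -0.69333811, -0.7193551 ,  1.28616772],
       [ 0.        ,  0.        ,  0.        ,  1.        ]])}
wrist {'vfov': 70.47756222354913, 'cx': 319.6303005964328, 'cy': 199.6459926731423, 'k1': -0.01076245120869479, 'mount': array([[-1.05166372e-03, -9.61052831e-01, -2.76362715e-01,
         8.10114903e-02],
       [ 9.99998381e-01, -6.07163830e-04, -1.69395318e-03,
         1.55040113e-03],
       [ 1.46018105e-03, -2.76364049e-01,  9.61051913e-01,
        -1.79785576e-01],
       [ 0.00000000e+00,  0.00000000e+00,  0.00000000e+00,
         1.00000000e+00]])}
```

View pics/scene0.png

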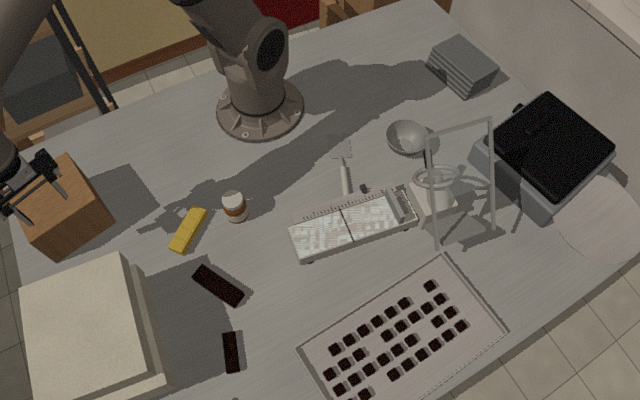

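View pics/side0.png

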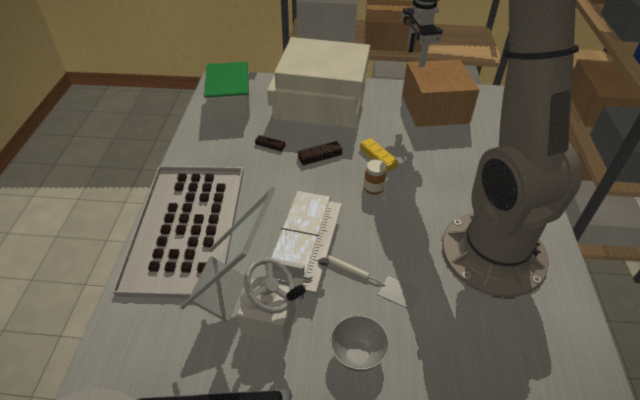

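View pics/wrist0.png

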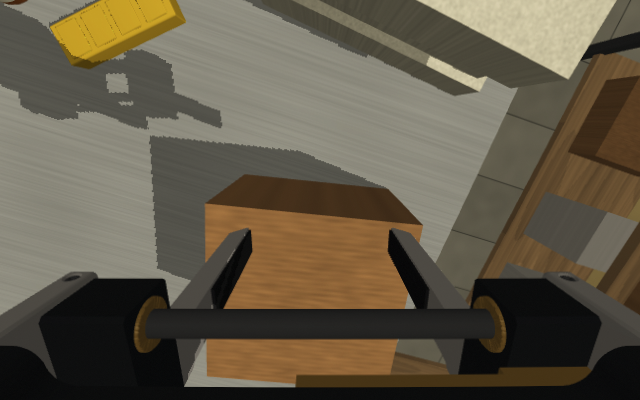

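Run:
```python
import cv2
a=cv2.imread('pics/scene0.png')[100:270,270:520]; cv2.imwrite('pics/sc_crop.png',cv2.resize(a,None,fx=3.2,fy=3.2,interpolation=cv2.INTER_CUBIC))
a=cv2.imread('pics/side0.png')[180:350,170:420]; cv2.imwrite('pics/sd_crop.png',cv2.resize(a,None,fx=3.2,fy=3.2,interpolation=cv2.INTER_CUBIC))
```

```text
(no output)
```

View pics/sc_crop.png

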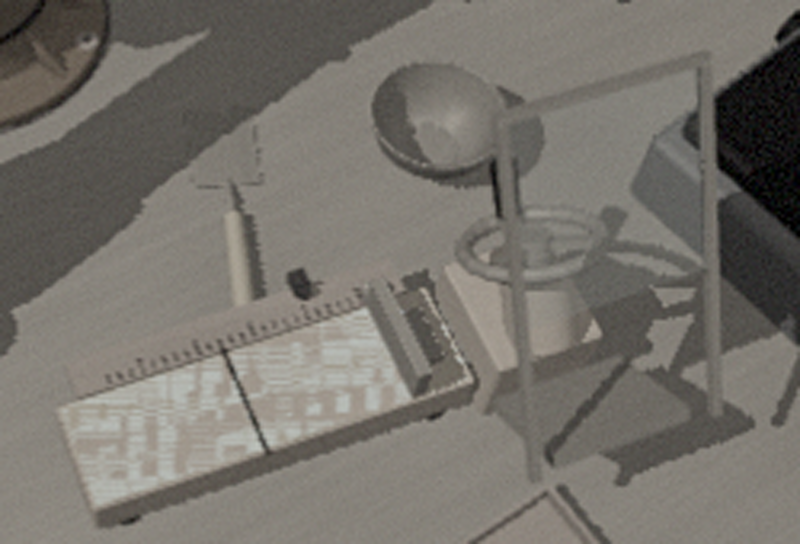

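View pics/sd_crop.png

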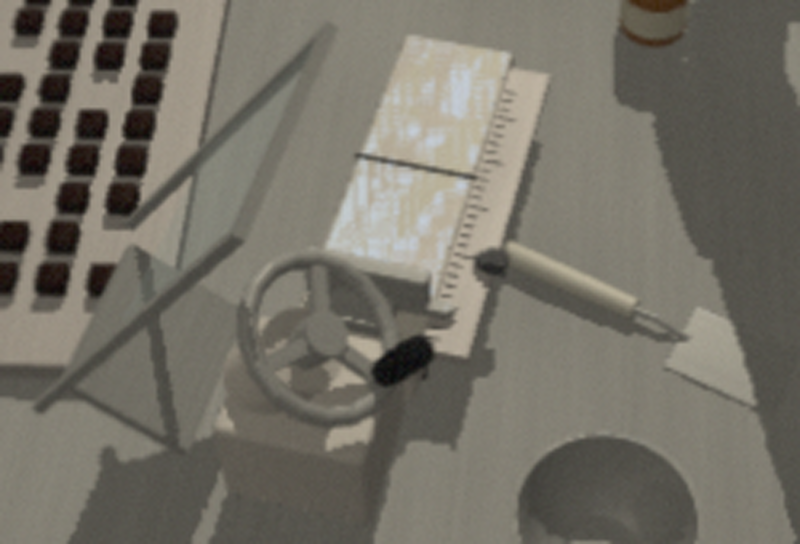

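```bash
cat > h.py <<'E'
import numpy as np, cv2
from cell import readout, viewer, manip
from scipy.optimize import least_squares
CM={n:viewer.camera_model(n) for n in ["scene","side","wrist"]}
def view(n,st=None):
    c=CM[n]
    if n!='wrist': return c['view']
    T=np.eye(4);T[:3,:3]=st['tool_rot'];T[:3,3]=st['position']
    return np.linalg.inv(T@c['mount'])
def proj(n,P,V=None):
    c=CM[n];V=c['view'] if V is None else V
    P=np.atleast_2d(P);q=P@V[:3,:3].T+V[:3,3]
    s=q[:,:2]/q[:,2:];r2=(s**2).sum(1,keepdims=True);s=s*(1+c['k1']*r2)
    f=200/np.tan(np.radians(c['vfov']/2))
    return s*f+[c['cx'],c['cy']]
def ray(n,uv,V=None):
    c=CM[n];V=c['view'] if V is None else V
    f=200/np.tan(np.radians(c['vfov']/2))
    d=(np.array(uv,float)-[c['cx'],c['cy']])/f
    s=d.copy()
    for _ in range(20): s=d/(1+c['k1']*(s@s))
    R=V[:3,:3];return -R.T@V[:3,3], R.T@np.array([s[0],s[1],1])
def onz(n,uv,z,V=None):
    o,d=ray(n,uv,V);return o+d*(z-o[2])/d[2]
def cut(p,P):
    P=np.atleast_2d(P);c,s=np.cos(p[2]),np.sin(p[2])
    return np.c_[p[0]+c*P[:,0]-s*P[:,1],p[1]+s*P[:,0]+c*P[:,1],P[:,2]]
def inv(p,w):
    c,s=np.cos(p[2]),np.sin(p[2]);d=np.array(w)[:2]-p[:2]
    return np.array([c*d[0]+s*d[1],-s*d[0]+c*d[1],w[2]])
AX=np.array([-np.sin(np.radians(35)),0,np.cos(np.radians(35))]);HX=np.array([np.cos(np.radians(35)),0,np.sin(np.radians(35))])
HUB=np.array([0,.215,.150])
def hub(x,y,z): return HUB+x*HX+np.array([0,y,0])+z*AX
E
python3 - <<'E'
from h import *
S=lambda a:np.array(a)/3.2+[270,100]
D=lambda a:np.array(a)/3.2+[170,180]
obs=[('scene',(50,-180,50),S((97,508))),('scene',(50,160,50),S((474,380))),('scene',(-50,-30,50),S((225,349))),('scene',(50,-30,50),S((268,453))),('scene',(-50,-180,50),S((58,405))),
('side',(50,-180,50),D((405,37))),('side',(-50,-180,50),D((512,55))),('side',(50,-30,50),D((356,155))),('side',(-50,-30,50),D((477,178)))]
def res(p): return np.concatenate([proj(n,cut(p,np.array(P)/1000.))[0]-uv for n,P,uv in obs])
best=min((least_squares(res,[.6,0,a],loss='soft_l1') for a in np.arange(0,6.3,.8)),key=lambda r:r.cost)
p=best.x;print(p,np.degrees(p[2]),best.cost);print(res(p).reshape(-1,2).round(1))
np.save('p.npy',p)
for nm,uv in [('pointer',(448,318)),('rider',(477,262))]: print(nm,inv(p,onz('side',D(uv),.052))*1000)
for nm,uv in [('pointer',(368,285)),('rider',(308,294))]: print(nm,inv(p,onz('scene',S(uv),.052))*1000)
# handle: fit angle in side (middle at crop (402,360))
for t in range(0,360,15):
    a=np.radians(t);P=cut(p,hub(.048*np.cos(a),.048*np.sin(a),.042));print(t,proj('side',P)[0].round(0),end=' ')
print(D((402,360)))
print(cut(p,[HUB]))
for th in ['bar','bowl','jar','scraper']:
    for c in ['scene','side']: print(th,c,viewer.spot_in(c,th))
E
```

```text
[0.53116162 0.04424965 6.12368454] 350.86127911868914 3.342917014408367
[[-0.7  0.6]
 [ 1.5 -0.4]
 [-0.   0. ]
 [ 0.5 -0.7]
 [-0.6 -0.3]
 [-0.1 -1.2]
 [ 0.5 -0.7]
 [ 0.1  0.5]
 [-1.1  0.4]]
pointer [-64.1064996  109.01455491  52.        ]
rider [-72.98495014  52.59220893  52.        ]
pointer [-64.99895634 108.93024789  52.        ]
rider [-74.5868968   56.41978805  52.        ]
0 [260. 268.] 15 [258. 273.] 30 [258. 279.] 45 [260. 285.] 60 [263. 291.] 75 [267. 295.] 90 [272. 299.] 105 [277. 301.] 120 [282. 302.] 135 [287. 301.] 150 [291. 299.] 165 [295. 296.] 180 [297. 291.] 195 [298. 286.] 210 [298. 280.] 225 [296. 275.] 240 [293. 270.] 255 [290. 265.] 270 [285. 262.] 285 [280. 260.] 300 [275. 259.] 315 [270. 259.] 330 [266. 261.] 345 [262. 264.] [295.625 292.5  ]
[[0.56530907 0.25652059 0.15      ]]
bar scene [{'rect': [0.3463, 0.837, 0.3756, 0.939], 'p': 0.88}, {'rect': [0.2591, 0.5082, 0.3263, 0.6378], 'p': 0.72}, {'rect': [0.2972, 0.6622, 0.3817, 0.7688], 'p': 0.71}]
bar side [{'rect': [0.5661, 0.3333, 0.6195, 0.429], 'p': 0.93}, {'rect': [0.467, 0.352, 0.5353, 0.4185], 'p': 0.84}, {'rect': [0.3961, 0.3465, 0.4458, 0.3785], 'p': 0.76}]
bowl scene [{'rect': [0.6023, 0.2988, 0.6675, 0.392], 'p': 0.66}]
bowl side [{'rect': [0.5156, 0.7925, 0.6056, 0.9363], 'p': 0.66}]
jar scene [{'rect': [0.347, 0.4803, 0.3869, 0.561], 'p': 0.85}, {'rect': [0.5662, 0.4622, 0.5714, 0.4763], 'p': 0.52}]
jar side [{'rect': [0.5695, 0.3972, 0.6039, 0.4885], 'p': 0.97}, {'rect': [0.465, 0.3492, 0.5361, 0.4158], 'p': 0.34}]
scraper scene [{'rect': [0.5144, 0.337, 0.5453, 0.4877], 'p': 0.71}]
scraper side [{'rect': [0.5155, 0.6435, 0.6597, 0.7715], 'p': 0.62}]
```

Run:
```python
from h import *
p=np.load('p.npy')
for n,f in [('scene','pics/scene0.png'),('side','pics/side0.png')]:
    im=cv2.imread(f)
    def line(A,B,c):
        q=proj(n,cut(p,np.linspace(A,B,20)));cv2.polylines(im,[np.int32(q*8)],False,c,1,cv2.LINE_AA,3)
    for y in(-.08,.08):line(hub(.125,y,.172),hub(.125,y,-.05),(0,0,255))
    line(hub(.125,-.08,.172),hub(.125,.08,.172),(0,0,255))
    t=np.linspace(0,2*np.pi,60)
    q=proj(n,cut(p,np.array([hub(.062*np.cos(a),.062*np.sin(a),.006) for a in t])));cv2.polylines(im,[np.int32(q*8)],False,(0,255,0),1,cv2.LINE_AA,3)
    a=np.radians(177);line(hub(.048*np.cos(a),.048*np.sin(a),.012),hub(.048*np.cos(a),.048*np.sin(a),.066),(255,0,255))
    x0,y0=(290,100) if n=='scene' else (170,180)
    im=im[y0:y0+170,x0:x0+230];cv2.imwrite(f'pics/ov_{n}.png',cv2.resize(im,None,fx=3.4,fy=3.4,interpolation=cv2.INTER_CUBIC))
# bar centers
for n,r in [('scene',[0.3463,0.837,0.3756,0.939]),('scene',[0.2972,0.6622,0.3817,0.7688]),('side',[0.467,0.352,0.5353,0.4185]),('side',[0.3961,0.3465,0.4458,0.3785]),('scene',[0.347,0.4803,0.3869,0.561]),('side',[0.5695,0.3972,0.6039,0.4885])]:
    print(n,onz(n,[(r[0]+r[2])*320,(r[1]+r[3])*200],.02))
a=cv2.imread('pics/scene0.png')[220:390,150:350]; cv2.imwrite('pics/bar_crop.png',cv2.resize(a,None,fx=3.5,fy=3.5,interpolation=cv2.INTER_CUBIC))
```

```text
scene [ 0.67886577 -0.39662001  0.02      ]
scene [ 0.50343676 -0.3565      0.02      ]
side [ 0.49716729 -0.34241207  0.02      ]
side [ 0.66726647 -0.37276686  0.02      ]
scene [ 0.31749808 -0.22399848  0.02      ]
side [ 0.32269327 -0.25006721  0.02      ]
```

View pics/ov_scene.png

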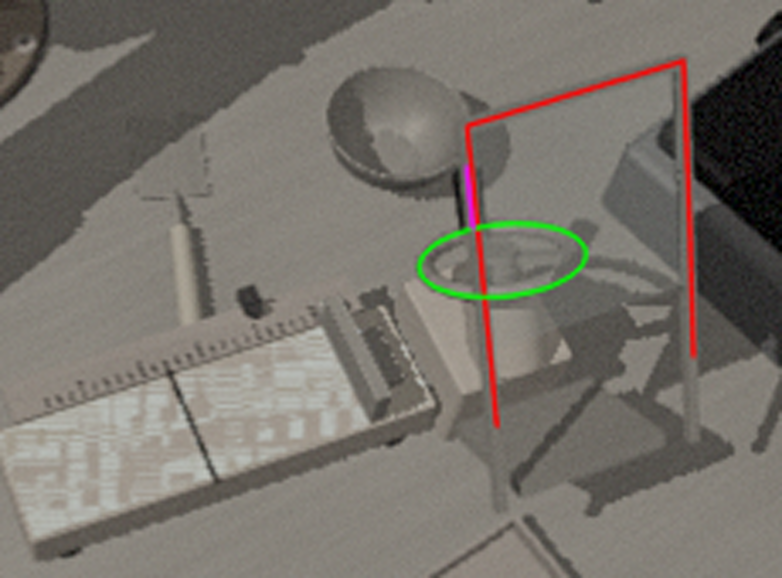

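View pics/ov_side.png

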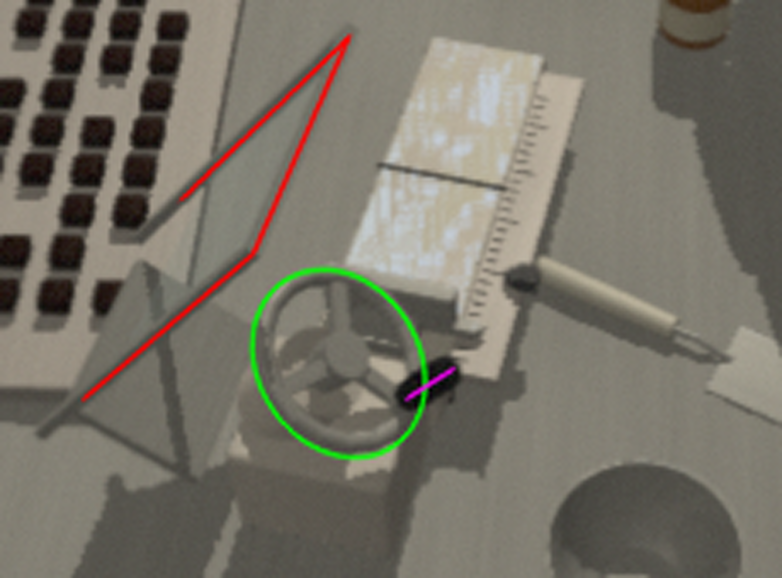

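View pics/bar_crop.png

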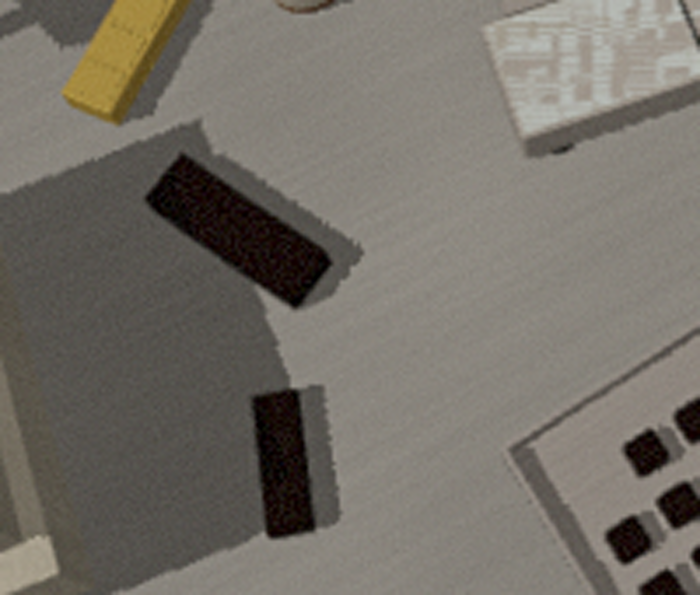

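>>> arm_command:
  series:
    - [-1, 0, 0, -22, 0]
    - [-1, 0, 0, -22, 0]
    - [-1, 0, 0, -22, 0]
    - [-1, 0, 0, -22, 0]
    - [-1, 62, -32, -22, 0]
    - [-1, 62, -32, -22, 0]
    - [-1, 62, -32, -22, 0]
    - [-1, 62, -32, -22, 0]
    - [-1, 62, -32, -22, 0]
    - [-1, 62, -32, -22, 0]
    - [-1, 62, -32, -22, 0]
    - [-1, 62, -32, -22, 0]
    - [-1, 62, -32, -22, 0]
    - [-1, 62, -32, -22, 0]
    - [-1, 62, -32, -22, 0]
    - [-1, 62, -32, -22, 0]
    - [-1, 62, -32, -22, 0]
    - [-1, 62, -32, -22, 0]

```text
time_s: 2.35
position: [0.6992, -0.1509, 0.4257]
tool_rot: [[0.954, 0.3, 0.0], [0.3, -0.954, 0.0], [0.0, 0.0, -1.0]]
contact_force: [0.5, -0.5, -0.4]
opening: 0.0943
```

Now I test what the arm does with a pose out of reach (outward), to see whether the tool can tilt.

>>> arm_command:
  series:
    - [-1, 35, 19, 0, 0]
    - [-1, 35, 19, 0, 0]
    - [-1, 35, 19, 0, 0]
    - [-1, 35, 19, 0, 0]
    - [-1, 35, 19, 0, 0]
    - [-1, 35, 19, 0, 0]
    - [-1, 35, 19, 0, 0]
    - [-1, 35, 19, 0, 0]
    - [-1, 35, 19, 0, 0]
    - [-1, 35, 19, 0, 0]

```text
time_s: 3.35
position: [0.8959, -0.1734, 0.4086]
tool_rot: [[0.94, 0.34, -0.012], [0.34, -0.94, -0.025], [-0.02, 0.02, -1.0]]
contact_force: [-1.6, 1.1, -0.3]
opening: 0.0941
```

Run:
```python
from h import *
s=readout.observe();print(s['time_s'],s['position'],s['tool_rot'].round(3),s['joint_positions'].round(3),s['contact_force'])
```

```text
3.35 [ 0.89585155 -0.1734099   0.40857793] [[ 0.94   0.34  -0.012]
 [ 0.34  -0.94  -0.025]
 [-0.02   0.02  -1.   ]] [ 0.232  0.972 -0.869  0.265  0.789  1.999 -1.201] [-1.61627     1.07403117 -0.3334239 ]
```

>>> arm_command:
  series:
    - [-1, -30, -59, 0, -153]
    - [-1, -30, -59, 0, -153]
    - [-1, -30, -59, 0, -153]
    - [-1, -30, -59, 0, -153]
    - [-1, -30, -59, 0, -153]
    - [-1, -30, -59, 0, -153]
    - [-1, -30, -59, 0, -153]
    - [-1, -30, -59, 0, -153]
    - [-1, -30, -59, 0, -153]
    - [-1, -30, -59, 0, -153]
    - [-1, -30, -59, 0, -153]
    - [-1, -30, -59, 0, -153]
    - [-1, -30, -59, 0, -153]
    - [-1, -30, -59, 0, -153]
    - [-1, -30, -59, 0, -153]
    - [-1, -30, -59, 0, -153]
    - [-1, -30, -59, 0, -153]
    - [-1, -30, -59, 0, -153]

```text
time_s: 5.15
position: [0.4128, 0.2791, 0.4032]
tool_rot: [[-0.977, 0.214, -0.011], [0.214, 0.977, -0.026], [0.005, -0.028, -1.0]]
contact_force: [-0.5, -0.2, -0.6]
opening: 0.0941
```

```bash
cat >> h.py <<'E'
p=np.load('p.npy')
def stat():
    s=readout.observe();q=inv(p,s['position'])
    R=s['tool_rot'];yaw=np.degrees(np.arctan2(R[1,0],R[0,0])-p[2])
    yaw=(yaw+180)%360-180
    print('t',s['time_s'],'cutter-mm',(q*1000).round(1),'hub-rel',((q-HUB)*1000).round(1),'yaw_rel',round(yaw,2),'tilt',R[:,2].round(3),'F',s['contact_force'].round(1),'open',round(s['opening'],4))
    return s
E
python3 - <<'E'
from h import *
s=stat();print(s['joint_positions'].round(2))
cv2.imwrite('pics/w1.png',viewer.capture('wrist')[:,:,::-1])
E
```

```text
t 5.15 cutter-mm [-154.1  213.1  403.2] hub-rel [-154.1   -1.9  253.2] yaw_rel 176.8 tilt [-0.011 -0.026 -1.   ] F [-0.5 -0.2 -0.6] open 0.0941
[ 0.37  0.15 -1.21  1.64  0.15  1.48  0.5 ]
```

View pics/w1.png

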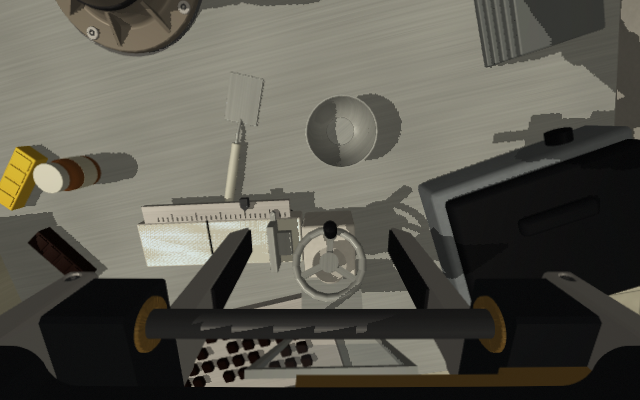

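>>> arm_command:
  series:
    - [-1, -42, -32, -15, 0]
    - [-1, -42, -32, -15, 0]
    - [-1, -42, -32, -15, 0]
    - [-1, -42, -32, -15, 0]
    - [-1, -42, -32, -15, 0]
    - [-1, -42, -32, -15, 0]
    - [-1, -42, -32, -15, 0]
    - [-1, -42, -32, -15, 0]
    - [-1, -42, -32, -15, 0]
    - [-1, -42, -32, -15, 0]
    - [-1, -42, -32, -75, 0]
    - [-1, -42, -32, -75, 0]
    - [-1, -42, -32, -75, 0]
    - [-1, -42, -32, -75, 0]
    - [-1, -42, -32, -75, 0]
    - [-1, -42, -32, -75, 0]
    - [-1, -42, -32, -75, 0]
    - [-1, -42, -32, -75, 0]
    - [-1, -42, -32, -75, 0]
    - [-1, -42, -32, -75, 0]

```text
time_s: 7.2
position: [0.7378, -0.1121, 0.6655]
tool_rot: [[-0.962, 0.25, 0.109], [0.251, 0.968, -0.011], [-0.109, 0.017, -0.994]]
contact_force: [0.2, -1.8, 1.2]
opening: 0.0942
```

Run:
```python
from h import *
s=stat();print(s['position'],s['joint_positions'].round(2));print(s['tool_rot'].round(3))
```

```text
t 7.2 cutter-mm [ 228.8 -121.5  665.5] hub-rel [ 228.8 -336.5  515.5] yaw_rel 174.53 tilt [ 0.109 -0.011 -0.994] F [ 0.2 -1.8  1.2] open 0.0942
[ 0.73776578 -0.11207762  0.6655485 ] [-0.13  0.6   0.73  0.46 -0.48  2.05  1.54]
[[-0.962  0.25   0.109]
 [ 0.251  0.968 -0.011]
 [-0.109  0.017 -0.994]]
```

>>> arm_command:
  series:
    - [-1, 0, 0, -60, 0]
    - [-1, 0, 0, -60, 0]
    - [-1, 0, 0, -60, 0]
    - [-1, 0, 0, -60, 0]
    - [-1, 0, 0, -60, 0]
    - [-1, 0, 0, -60, 0]
    - [-1, 0, 0, -60, 0]
    - [-1, 0, 0, -60, 0]
    - [-1, 0, 0, -60, 0]
    - [-1, 0, 0, -60, 0]

```text
time_s: 8.2
position: [0.757, -0.0809, 0.7288]
tool_rot: [[-0.936, 0.245, 0.252], [0.249, 0.968, -0.018], [-0.248, 0.046, -0.968]]
contact_force: [-1.2, -0.8, 0.7]
opening: 0.094
```

Run:
```python
from h import *
s=stat();print(s['position'],s['joint_positions'].round(2));print(s['tool_rot'].round(3))
```

```text
t 8.2 cutter-mm [242.8 -87.7 728.8] hub-rel [ 242.8 -302.7  578.8] yaw_rel 174.25 tilt [ 0.252 -0.018 -0.968] F [-1.2 -0.8  0.7] open 0.094
[ 0.7569579  -0.08090448  0.72880932] [-0.11  0.61  0.72  0.28 -0.55  2.05  1.45]
[[-0.936  0.245  0.252]
 [ 0.249  0.968 -0.018]
 [-0.248  0.046 -0.968]]
```

>>> arm_command:
  series:
    - [-1, 10, -10, -60, 0]
    - [-1, 10, -10, -60, 0]
    - [-1, 10, -10, -60, 0]
    - [-1, 10, -10, -60, 0]
    - [-1, 10, -10, -60, 0]
    - [-1, 10, -10, -60, 0]
    - [-1, 10, -10, -60, 0]
    - [-1, 10, -10, -60, 0]
    - [-1, 10, -10, -60, 0]
    - [-1, 10, -10, -60, 0]

```text
time_s: 9.2
position: [0.6735, -0.0508, 0.8315]
tool_rot: [[-0.897, 0.248, 0.366], [0.238, 0.968, -0.073], [-0.372, 0.022, -0.928]]
contact_force: [-0.7, -0.9, 0.0]
opening: 0.094
```

Run:
```python
from h import *
s=stat();print(s['position'],s['joint_positions'].round(2));print(s['tool_rot'].round(3))
```

```text
t 9.2 cutter-mm [155.6 -71.2 831.5] hub-rel [ 155.6 -286.2  681.5] yaw_rel 174.25 tilt [ 0.366 -0.073 -0.928] F [-0.7 -0.9  0. ] open 0.094
[ 0.67351868 -0.05079139  0.83145063] [-0.19  0.41  0.43  0.32 -0.18  2.05  1.38]
[[-0.897  0.248  0.366]
 [ 0.238  0.968 -0.073]
 [-0.372  0.022 -0.928]]
```

>>> arm_command:
  series:
    - [-1, 10, -8, -60, 0]
    - [-1, 10, -8, -60, 0]
    - [-1, 10, -8, -60, 0]
    - [-1, 10, -8, -60, 0]
    - [-1, 10, -8, -60, 0]
    - [-1, 10, -8, -60, 0]
    - [-1, 10, -8, -60, 0]

```text
time_s: 9.9
position: [0.6339, 0.0011, 0.8882]
tool_rot: [[-0.872, 0.177, 0.456], [0.178, 0.983, -0.041], [-0.456, 0.045, -0.889]]
contact_force: [3.3, 1.4, -1.3]
opening: 0.094
```

Run:
```python
from h import *
s=stat();print(s['position'],s['joint_positions'].round(2));print(s['tool_rot'].round(3))
R=s['tool_rot'];c,sn=np.cos(p[2]),np.sin(p[2]);C=np.array([[c,-sn,0],[sn,c,0],[0,0,1]]);H=C@np.c_[HX,[0,1,0],AX]
print('tool in hub frame\n',(H.T@R).round(3))
```

```text
t 9.9 cutter-mm [108.3 -26.3 888.2] hub-rel [ 108.3 -241.3  738.2] yaw_rel 177.6 tilt [ 0.456 -0.041 -0.889] F [ 3.3  1.4 -1.3] open 0.094
[0.63386964 0.00109419 0.88824287] [-0.32  0.34  0.51  0.3  -0.2   2.05  1.37]
[[-0.872  0.177  0.456]
 [ 0.178  0.983 -0.041]
 [-0.456  0.045 -0.889]]
tool in hub frame
 [[-0.99   0.041 -0.136]
 [ 0.037  0.999  0.032]
 [ 0.137  0.027 -0.99 ]]
```

```bash
cat >> h.py <<'E'
def HR():
    c,sn=np.cos(p[2]),np.sin(p[2]);C=np.array([[c,-sn,0],[sn,c,0],[0,0,1]]);return C@np.c_[HX,[0,1,0],AX]
def hubw(x,y,z): return cut(p,hub(x,y,z))[0]
def tohub(w): return HR().T@(np.array(w)-hubw(0,0,0))
def shift(s,target_grasp):
    R=s['tool_rot'];tcp=np.array(target_grasp)-R@[0,0,manip.hold_point_z]
    return (R.T@(tcp-s['position'])*100).round(2)
E
python3 - <<'E'
from h import *
s=stat();a=np.radians(177)
for z in (.22,.045): print(z,shift(s,hubw(.048*np.cos(a),.048*np.sin(a),z)))
E
```

```text
t 9.9 cutter-mm [108.3 -26.3 888.2] hub-rel [ 108.3 -241.3  738.2] yaw_rel 177.6 tilt [ 0.456 -0.041 -0.889] F [ 3.3  1.4 -1.3] open 0.094
0.22 [51.93 21.19 42.2 ]
0.045 [49.54 20.72 59.53]
```

>>> arm_command:
  series:
    - [-1, 52, 21.2, 42, 0]
    - [-1, 52, 21.2, 42, 0]
    - [-1, 52, 21.2, 42, 0]
    - [-1, 52, 21.2, 42, 0]
    - [-1, 52, 21.2, 42, 0]
    - [-1, 52, 21.2, 42, 0]
    - [-1, 52, 21.2, 42, 0]
    - [-1, 52, 21.2, 42, 0]
    - [-1, 52, 21.2, 42, 0]
    - [-1, 52, 21.2, 42, 0]
    - [-1, 52, 21.2, 42, 0]
    - [-1, 52, 21.2, 42, 0]
    - [-1, 52, 21.2, 42, 0]
    - [-1, 52, 21.2, 42, 0]
    - [-1, 52, 21.2, 42, 0]
    - [-1, 52, 21.2, 42, 0]
    - [-1, 52, 21.2, 42, 0]
    - [-1, 52, 21.2, 42, 0]

```text
time_s: 11.7
position: [0.4165, 0.2746, 0.2859]
tool_rot: [[-0.868, 0.203, 0.454], [0.198, 0.978, -0.058], [-0.456, 0.04, -0.889]]
contact_force: [0.5, -0.1, 1.8]
opening: 0.0938
```

Run:
```python
from h import *
s=stat();print(s['position'],s['joint_positions'].round(2))
a=np.radians(177)
print(shift(s,hubw(.048*np.cos(a),.048*np.sin(a),.045)))
cv2.imwrite('pics/w2.png',viewer.capture('wrist')[:,:,::-1])
V=view('wrist',s)
for z in (.012,.066): print(proj('wrist',hubw(.048*np.cos(a),.048*np.sin(a),z),V))
print(proj('wrist',hubw(0,0,0),V))
```

```text
t 11.7 cutter-mm [-149.8  209.2  285.9] hub-rel [-149.8   -5.8  135.9] yaw_rel 176.26 tilt [ 0.454 -0.058 -0.889] F [ 0.5 -0.1  1.8] open 0.0938
[0.41650778 0.27462484 0.28590441] [-1.06 -0.1   0.03  2.15  0.54  0.97  0.04]
[-1.7   0.7  17.02]
[[325.5498091  197.21629022]]
[[326.87136763 203.57248334]]
[[325.51071248 230.07129117]]
```

View pics/w2.png

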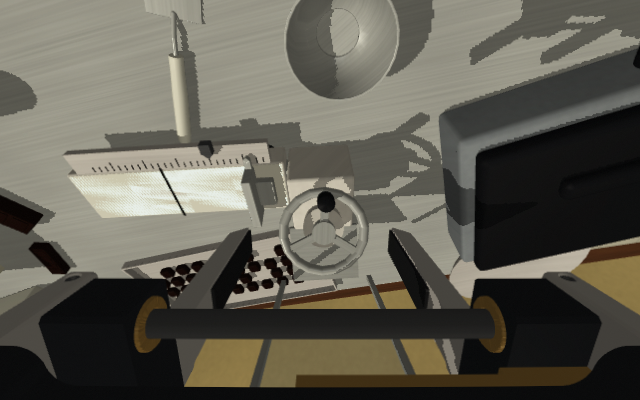

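>>> arm_command:
  series:
    - [-1, -0.4, 0.7, 4, 0]
    - [-1, -0.8, 0.7, 8, 0]
    - [-1, -1.3, 0.7, 12.5, 0]
    - [-1, -1.7, 0.7, 17, 0]
    - [-1, -1.7, 0.7, 17, 0]
    - [1, -1.7, 0.7, 17, 0]
    - [1, -1.7, 0.7, 17, 0]
    - [1, -1.7, 0.7, 17, 0]
    - [1, -1.7, 0.7, 17, 0]
    - [1, -1.7, 0.7, 17, 0]
    - [1, -1.7, 0.7, 17, 0]
    - [1, -1.7, 0.7, 17, 0]

```text
time_s: 12.95
position: [0.5098, 0.2686, 0.1429]
tool_rot: [[-0.868, 0.201, 0.455], [0.197, 0.979, -0.057], [-0.456, 0.04, -0.889]]
contact_force: [0.5, -0.7, -0.7]
opening: 0.041
```

Run:
```python
from h import *
s=stat();g=s['position']+s['tool_rot']@[0,0,manip.hold_point_z];h=tohub(g);print(h,np.degrees(np.arctan2(h[1],h[0])),s['joint_positions'].round(2))
cv2.imwrite('pics/w3.png',viewer.capture('wrist')[:,:,::-1])
```

```text
t 12.95 cutter-mm [-56.7 218.1 142.9] hub-rel [-56.7   3.1  -7.1] yaw_rel 176.33 tilt [ 0.455 -0.057 -0.889] F [ 0.5 -0.7 -0.7] open 0.041
[-0.04801972  0.00282221  0.04535905] 176.6364912117125 [-0.97  0.19  0.14  2.2   0.7   0.58 -0.04]
```

View pics/w3.png

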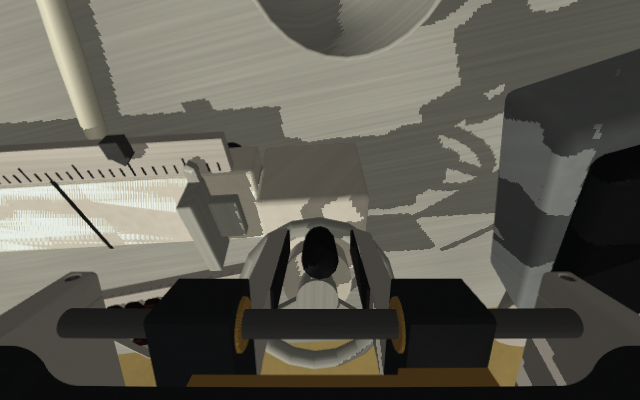

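>>> arm_command:
  series:
    - [1, 0, 0, 0, 0]
    - [1, 0, 0, 0, 0]
    - [1, 0, 0, 0, 0]
    - [1, 0, 0, 0, 0]
    - [1, 0, 0, 0, 0]

```text
time_s: 13.5
position: [0.5098, 0.2684, 0.1427]
tool_rot: [[-0.868, 0.201, 0.454], [0.197, 0.979, -0.057], [-0.456, 0.04, -0.889]]
contact_force: [0.3, -0.2, 0.0]
opening: 0.0217
```

Run:
```python
from h import *
s=stat();g=s['position']+s['tool_rot']@[0,0,manip.hold_point_z];h=tohub(g);print(h,np.degrees(np.arctan2(h[1],h[0])))
im=viewer.capture('wrist')[:,:,::-1];cv2.imwrite('pics/w4.png',im)
im=im[110:260,0:260];cv2.imwrite('pics/w4c.png',cv2.resize(im,None,fx=3,fy=3,interpolation=cv2.INTER_CUBIC))
```

```text
t 13.5 cutter-mm [-56.7 217.9 142.7] hub-rel [-56.7   2.9  -7.3] yaw_rel 176.34 tilt [ 0.454 -0.057 -0.889] F [ 0.3 -0.2  0. ] open 0.0217
[-0.04810508  0.00265835  0.04514129] 176.83698191220864
```

View pics/w4c.png

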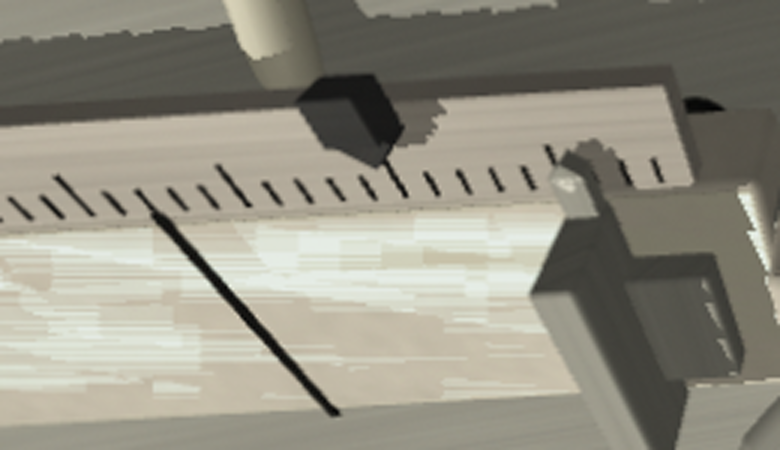

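Run:
```python
from h import *
s=stat();V=view('wrist',s)
im=cv2.imread('pics/w4.png')[130:200,80:220];cv2.imwrite('pics/w4d.png',cv2.resize(im,None,fx=5.6,fy=5.6,interpolation=cv2.INTER_CUBIC))
f=lambda u,v:(inv(p,onz('wrist',(u/3,v/3+110),.05,V))*1000).round(1)
for n,u,v in [('slot-',155,213),('slot+',337,412),('m0',248,205),('m50 lower',406,196),('m50u',386,158),('m60',438,194),('m100 u',547,147),('rider',378,168)]: print(n,f(u,v))
for y in (0,.05,.1): print(y,(proj('wrist',cut(p,[[-.05,y,.05],[-.07,y,.05]]),V)-[0,110])*3)
```

```text
t 13.55 cutter-mm [-56.7 217.9 142.6] hub-rel [-56.7   2.9  -7.4] yaw_rel 176.34 tilt [ 0.454 -0.058 -0.889] F [ 0.4 -0.2  0.5] open 0.0215
slot- [-51.9 -33.7  50. ]
slot+ [ 50.8 -32.   50. ]
m0 [-52.7  -3.3  50. ]
m50 lower [-52.3  46.8  50. ]
m50u [-66.8  47.8  50. ]
m60 [-52.3  56.9  50. ]
m100 u [-67.1  96.9  50. ]
rider [-63.4  43.6  50. ]
0 [[263.49764274 210.95658226]
 [223.58660922 159.43338404]]
0.05 [[419.71303141 201.16256423]
 [387.89806506 148.92952618]]
0.1 [[577.1891896  191.36829441]
 [553.68660616 138.4665453 ]]
```

View pics/w4d.png

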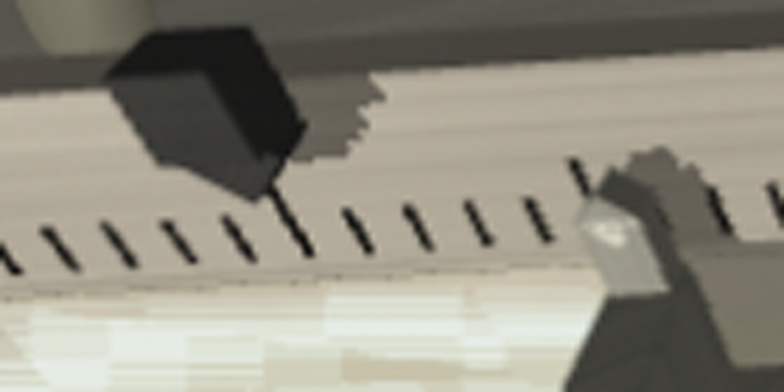

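Run:
```python
from h import *
s=stat();M=s['tool_rot'].T@HR();t0=np.radians(176.8)
rows=[]
for k in range(1,21):
    a=t0-np.radians(18*k)
    d=.048*np.array([np.cos(a)-np.cos(t0),np.sin(a)-np.sin(t0),0]);rows.append([1]+list((M@d*100).round(2)+0.)+[0])
print(rows)
```

```text
t 13.55 cutter-mm [-56.7 217.9 142.6] hub-rel [-56.7   2.9  -7.4] yaw_rel 176.34 tilt [ 0.454 -0.058 -0.889] F [ 0.4 -0.2  0.5] open 0.0215
[[1, np.float64(-0.23), np.float64(1.48), np.float64(-0.02), 0], [1, np.float64(-0.9), np.float64(2.82), np.float64(-0.1), 0], [1, np.float64(-1.95), np.float64(3.89), np.float64(-0.24), 0], [1, np.float64(-3.28), np.float64(4.57), np.float64(-0.41), 0], [1, np.float64(-4.75), np.float64(4.81), np.float64(-0.61), 0], [1, np.float64(-6.22), np.float64(4.58), np.float64(-0.82), 0], [1, np.float64(-7.54), np.float64(3.9), np.float64(-1.0), 0], [1, np.float64(-8.6), np.float64(2.84), np.float64(-1.16), 0], [1, np.float64(-9.28), np.float64(1.51), np.float64(-1.26), 0], [1, np.float64(-9.51), np.float64(0.03), np.float64(-1.3), 0], [1, np.float64(-9.28), np.float64(-1.46), np.float64(-1.28), 0], [1, np.float64(-8.61), np.float64(-2.8), np.float64(-1.2), 0], [1, np.float64(-7.56), np.float64(-3.86), np.float64(-1.06), 0], [1, np.float64(-6.23), np.float64(-4.55), np.float64(-0.89), 0], [1, np.float64(-4.76), np.float64(-4.79), np.float64(-0.69), 0], [1, np.float64(-3.29), np.float64(-4.56), np.float64(-0.49), 0], [1, np.float64(-1.97), np.float64(-3.88), np.float64(-0.3), 0], [1, np.float64(-0.91), np.float64(-2.82), np.float64(-0.15), 0], [1, np.float64(-0.24), np.float64(-1.48), np.float64(-0.04), 0], [1, np.float64(0.0), np.float64(0.0), np.float64(0.0), 0]]
```

>>> arm_command:
  series:
    - [1, -0.23, 1.48, -0.02, 0]
    - [1, -0.9, 2.82, -0.1, 0]
    - [1, -1.95, 3.89, -0.24, 0]
    - [1, -3.28, 4.57, -0.41, 0]
    - [1, -4.75, 4.81, -0.61, 0]

```text
time_s: 14.05
position: [0.5572, 0.305, 0.1711]
tool_rot: [[-0.869, 0.203, 0.452], [0.197, 0.978, -0.061], [-0.455, 0.036, -0.89]]
contact_force: [-17.7, -13.4, 10.4]
opening: 0.0214
```

```bash
cat >> h.py <<'E'
def ang(s):
    g=s['position']+s['tool_rot']@[0,0,manip.hold_point_z];h=tohub(g);print('grasp in hub mm',(h*1000).round(1),'r',round(np.hypot(h[0],h[1])*1000,1),'th',round(np.degrees(np.arctan2(h[1],h[0])),1));return h
E
python3 - <<'E'
from h import *
s=stat();ang(s)
M=s['tool_rot'].T@HR();t0=np.radians(176.8-90)
rows=[]
for k in range(1,16):
    a=t0-np.radians(18*k)
    d=.048*np.array([np.cos(a)-np.cos(t0),np.sin(a)-np.sin(t0),0]);rows.append([1]+[float(v) for v in (M@d*100).round(2)+0.]+[0])
print(rows)
cv2.imwrite('pics/w5.png',viewer.capture('wrist')[:,:,::-1])
E
```

```text
t 14.05 cutter-mm [-15.8 261.6 171.1] hub-rel [-15.8  46.6  21.1] yaw_rel 176.35 tilt [ 0.452 -0.061 -0.89 ] F [-17.7 -13.4  10.4] open 0.0214
grasp in hub mm [ 1.8 46.4 44.9] r 46.4 th 87.8
[[1, -1.47, -0.23, -0.2, 0], [1, -2.8, -0.91, -0.39, 0], [1, -3.85, -1.97, -0.54, 0], [1, -4.53, -3.31, -0.64, 0], [1, -4.76, -4.79, -0.68, 0], [1, -4.53, -6.27, -0.65, 0], [1, -3.86, -7.61, -0.56, 0], [1, -2.81, -8.68, -0.42, 0], [1, -1.48, -9.36, -0.24, 0], [1, -0.01, -9.6, -0.04, 0], [1, 1.46, -9.37, 0.17, 0], [1, 2.78, -8.69, 0.35, 0], [1, 3.84, -7.63, 0.5, 0], [1, 4.51, -6.29, 0.6, 0], [1, 4.75, -4.81, 0.64, 0]]
```

View pics/w5.png

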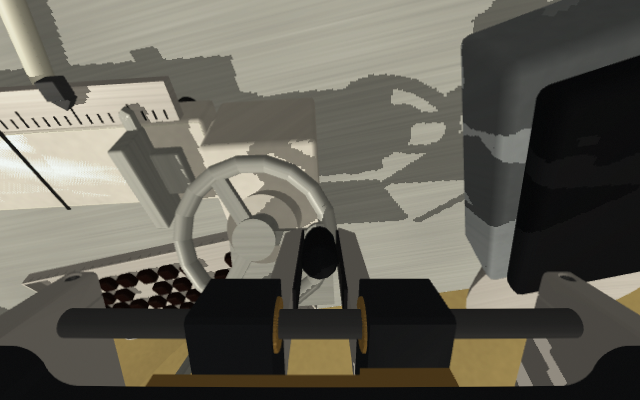

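Run:
```python
from h import *
c,sn=np.cos(p[2]),np.sin(p[2]); p[:2]+= -.002*np.array([-sn,c]); np.save('p.npy',p); np.save('p0.npy',p)
s=stat();ang(s)
M=s['tool_rot'].T@HR();cmd=np.array([.0027,.0499,0])
a0=np.arctan2(cmd[1],cmd[0]);print(np.degrees(a0))
rows=[]
for k in range(1,21):
    a=a0-np.radians(18*k)
    d=.048*np.array([np.cos(a),np.sin(a),0])-cmd;rows.append([1]+[float(v) for v in (M@d*100).round(2)+0.]+[0])
print(rows)
```

```text
t 14.1 cutter-mm [-13.6 263.3 172.7] hub-rel [-13.6  48.3  22.7] yaw_rel 176.23 tilt [ 0.453 -0.061 -0.889] F [-11.2  -8.3  10.9] open 0.0214
grasp in hub mm [ 4.4 48.1 45. ] r 48.3 th 84.7
86.90284771526568
[[1, -1.47, -0.42, -0.2, 0], [1, -2.8, -1.1, -0.39, 0], [1, -3.86, -2.15, -0.54, 0], [1, -4.54, -3.49, -0.63, 0], [1, -4.78, -4.97, -0.67, 0], [1, -4.55, -6.46, -0.65, 0], [1, -3.89, -7.8, -0.56, 0], [1, -2.84, -8.86, -0.42, 0], [1, -1.52, -9.55, -0.24, 0], [1, -0.05, -9.8, -0.04, 0], [1, 1.42, -9.57, 0.16, 0], [1, 2.75, -8.9, 0.35, 0], [1, 3.81, -7.84, 0.49, 0], [1, 4.49, -6.51, 0.59, 0], [1, 4.73, -5.02, 0.63, 0], [1, 4.51, -3.54, 0.6, 0], [1, 3.84, -2.2, 0.52, 0], [1, 2.79, -1.13, 0.38, 0], [1, 1.47, -0.44, 0.2, 0], [1, 0.0, -0.2, 0.0, 0]]
```

Quarter turn to check the force under the screen side.

>>> arm_command:
  series:
    - [1, -1.47, -0.42, -0.2, 0]
    - [1, -2.8, -1.1, -0.39, 0]
    - [1, -3.86, -2.15, -0.54, 0]
    - [1, -4.54, -3.49, -0.63, 0]
    - [1, -4.78, -4.97, -0.67, 0]

```text
time_s: 14.6
position: [0.5865, 0.25, 0.1977]
tool_rot: [[-0.868, 0.2, 0.455], [0.196, 0.979, -0.055], [-0.456, 0.041, -0.889]]
contact_force: [-5.1, 7.5, -4.8]
opening: 0.0219
```

Run:
```python
from h import *
s=stat();ang(s);print((HR().T@s['contact_force']).round(1))
M=s['tool_rot'].T@HR();a0=np.radians(86.9-90);cmd=.048*np.array([np.cos(a0),np.sin(a0),0])
rows=[]
for k in range(1,21):
    a=a0-np.radians(18*k)
    d=.048*np.array([np.cos(a),np.sin(a),0])-cmd;rows.append([1]+[float(v) for v in (M@d*100).round(2)+0.]+[0])
print(rows)
```

```text
t 14.6 cutter-mm [ 21.9 213.9 197.7] hub-rel [21.9 -1.1 47.7] yaw_rel 176.38 tilt [ 0.455 -0.055 -0.889] F [-5.1  7.5 -4.8] open 0.0219
grasp in hub mm [47.9 -1.4 45.1] r 47.9 th -1.7
[-7.8  6.6 -0.4]
[[1, 0.23, -1.48, 0.02, 0], [1, 0.9, -2.82, 0.1, 0], [1, 1.95, -3.89, 0.23, 0], [1, 3.27, -4.58, 0.4, 0], [1, 4.74, -4.82, 0.6, 0], [1, 6.21, -4.59, 0.8, 0], [1, 7.54, -3.91, 0.99, 0], [1, 8.6, -2.86, 1.15, 0], [1, 9.27, -1.52, 1.25, 0], [1, 9.51, -0.04, 1.3, 0], [1, 9.28, 1.45, 1.29, 0], [1, 8.61, 2.79, 1.21, 0], [1, 7.56, 3.85, 1.07, 0], [1, 6.24, 4.54, 0.9, 0], [1, 4.77, 4.78, 0.7, 0], [1, 3.3, 4.55, 0.5, 0], [1, 1.97, 3.88, 0.31, 0], [1, 0.92, 2.82, 0.15, 0], [1, 0.24, 1.48, 0.05, 0], [1, 0.0, 0.0, 0.0, 0]]
```

>>> arm_command:
  series:
    - [1, 0.23, -1.48, 0.02, 0]
    - [1, 0.9, -2.82, 0.1, 0]
    - [1, 1.95, -3.89, 0.23, 0]
    - [1, 3.27, -4.58, 0.4, 0]
    - [1, 4.74, -4.82, 0.6, 0]
    - [1, 6.21, -4.59, 0.8, 0]
    - [1, 7.54, -3.91, 0.99, 0]
    - [1, 8.6, -2.86, 1.15, 0]
    - [1, 9.27, -1.52, 1.25, 0]
    - [1, 9.51, -0.04, 1.3, 0]
    - [1, 9.28, 1.45, 1.29, 0]
    - [1, 8.61, 2.79, 1.21, 0]
    - [1, 7.56, 3.85, 1.07, 0]
    - [1, 6.24, 4.54, 0.9, 0]
    - [1, 4.77, 4.78, 0.7, 0]
    - [1, 3.3, 4.55, 0.5, 0]
    - [1, 1.97, 3.88, 0.31, 0]
    - [1, 0.92, 2.82, 0.15, 0]
    - [1, 0.24, 1.48, 0.05, 0]
    - [1, 0, 0, 0, 0]

```text
time_s: 16.6
position: [0.5865, 0.25, 0.1978]
tool_rot: [[-0.868, 0.2, 0.455], [0.196, 0.979, -0.055], [-0.456, 0.041, -0.889]]
contact_force: [-3.7, 7.3, -5.3]
opening: 0.0211
```

Run:
```python
from h import *
s=stat();ang(s);print((HR().T@s['contact_force']).round(1))
cv2.imwrite('pics/w6.png',viewer.capture('wrist')[:,:,::-1])
```

```text
t 16.6 cutter-mm [ 21.9 214.  197.8] hub-rel [21.9 -1.  47.8] yaw_rel 176.38 tilt [ 0.455 -0.055 -0.889] F [-3.7  7.3 -5.3] open 0.0211
grasp in hub mm [47.9 -1.4 45.2] r 47.9 th -1.6
[-7.   6.6 -1.6]
```

View pics/w6.png

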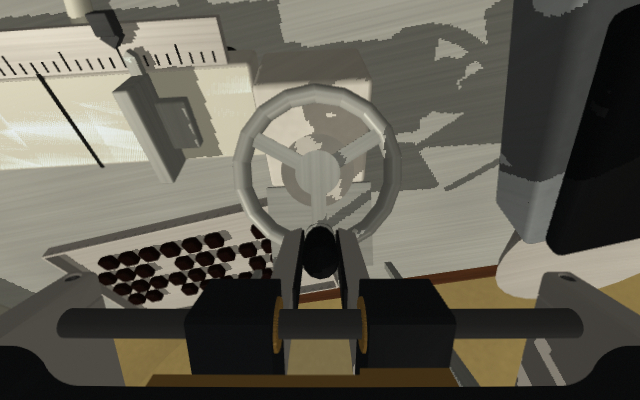

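>>> arm_command:
  series:
    - [1, 0.23, -1.48, 0.02, 0]
    - [1, 0.9, -2.82, 0.1, 0]
    - [1, 1.95, -3.89, 0.23, 0]
    - [1, 3.27, -4.58, 0.4, 0]
    - [1, 4.74, -4.82, 0.6, 0]
    - [1, 6.21, -4.59, 0.8, 0]
    - [1, 7.54, -3.91, 0.99, 0]
    - [1, 8.6, -2.86, 1.15, 0]
    - [1, 9.27, -1.52, 1.25, 0]
    - [1, 9.27, -1.52, 1.25, 0]

```text
time_s: 17.65
position: [0.5082, 0.2534, 0.1432]
tool_rot: [[-0.868, 0.199, 0.454], [0.196, 0.979, -0.056], [-0.456, 0.04, -0.889]]
contact_force: [-0.9, 3.8, -1.5]
opening: 0.0214
```

Run:
```python
from h import *
s=stat();ang(s);print((HR().T@s['contact_force']).round(1))
im=viewer.capture('wrist')[:,:,::-1];cv2.imwrite('pics/w7.png',im)
im=im[110:260,0:260];cv2.imwrite('pics/w7c.png',cv2.resize(im,None,fx=3,fy=3,interpolation=cv2.INTER_CUBIC))
V=view('wrist',s)
for y in (0,.05,.1): print(y,((proj('wrist',cut(p,[[-.052,y,.05],[-.067,y,.05]]),V)-[0,110])*3).round(0).tolist())
```

```text
t 17.65 cutter-mm [-55.9 204.8 143.2] hub-rel [-55.9 -10.2  -6.8] yaw_rel 176.45 tilt [ 0.454 -0.056 -0.889] F [-0.9  3.8 -1.5] open 0.0214
grasp in hub mm [-47.1 -10.5  45.1] r 48.3 th -167.4
[-2.   3.6 -0.4]
0 [[299.0, 199.0], [271.0, 160.0]]
0.05 [[457.0, 190.0], [435.0, 150.0]]
0.1 [[616.0, 180.0], [600.0, 140.0]]
```

View pics/w7c.png

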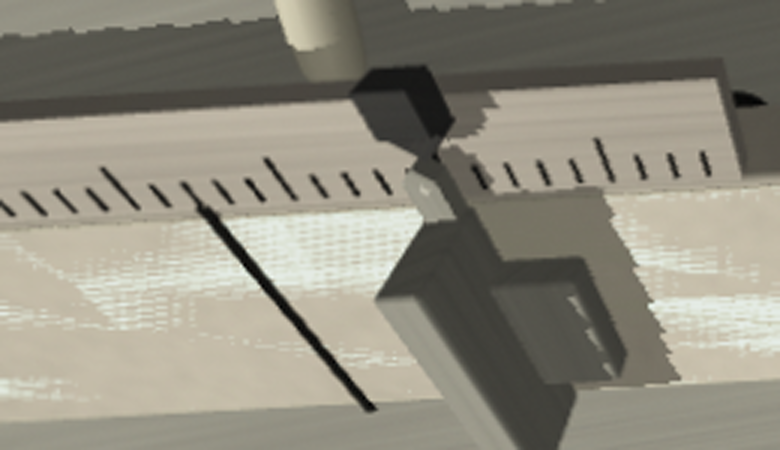

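Run:
```python
import cv2
im=cv2.imread('pics/w7.png')[125:190,100:200];cv2.imwrite('pics/w7d.png',cv2.resize(im,None,fx=8,fy=8,interpolation=cv2.INTER_CUBIC))
```

```text
(no output)
```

View pics/w7d.png

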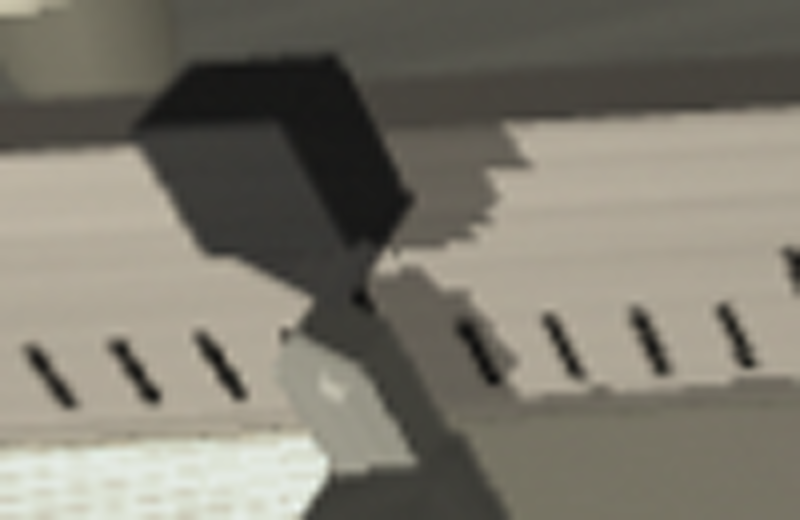

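Run:
```python
from h import *
s=stat();V=view('wrist',s)
c0=[-.063,.0465,.05]
f=lambda P:((proj('wrist',cut(p,[np.array(P)]),V)[0]-[100,125])*8).round(0)
for P in [(-.063,.0435,.05),(-.063,.0435,.064),(-.073,.0435,.05),(-.073,.0435,.064),(-.063,.0535,.05),(-.063,.0535,.064)]: print(P,f(P))
```

```text
t 17.7 cutter-mm [-55.7 204.3 143.3] hub-rel [-55.7 -10.7  -6.7] yaw_rel 176.43 tilt [ 0.454 -0.056 -0.889] F [-3.6  4.8 -2. ] open 0.0219
(-0.063, 0.0435, 0.05) [323. 312.]
(-0.063, 0.0435, 0.064) [270. 387.]
(-0.073, 0.0435, 0.05) [281. 238.]
(-0.073, 0.0435, 0.064) [224. 313.]
(-0.063, 0.0535, 0.05) [410. 306.]
(-0.063, 0.0535, 0.064) [360. 382.]
```

Run:
```python
from h import *
s=stat();V=view('wrist',s)
for z in (.06,.064): print(z,'now',inv(p,onz('wrist',(100+312/8,125+300/8),z,V))*1000)
# refine p y-offset in this view with marks: lower ends of marks 40? identify
for u,v in [(70,405),(155,400),(240,397),(495,382),(580,376),(664,372),(750,366)]: print(inv(p,onz('wrist',(100+u/8,125+v/8),.05,V)).round(4)*1000)
for y in(.0435,.0535):
  print(((proj('wrist',cut(p,[[-.063,y,.05],[-.063,y,.055],[-.063,y,.06]]),V)-[100,125])*8).round(0).tolist())
```

```text
t 17.7 cutter-mm [-55.7 204.3 143.3] hub-rel [-55.7 -10.7  -6.7] yaw_rel 176.43 tilt [ 0.454 -0.056 -0.889] F [-3.6  4.8 -2. ] open 0.0219
0.06 now [-71.31325918  50.47840819  60.        ]
0.064 now [-73.97022973  53.46221635  64.        ]
[-52.2   8.3  50. ]
[-52.1  18.4  50. ]
[-51.8  28.3  50. ]
[-51.7  58.5  50. ]
[-51.8  68.6  50. ]
[-51.7  78.4  50. ]
[-51.8  88.6  50. ]
[[323.0, 312.0], [305.0, 338.0], [285.0, 365.0]]
[[410.0, 306.0], [393.0, 333.0], [375.0, 360.0]]
```

Run:
```python
from h import *
a=viewer.capture('side')[:,:,::-1];b=viewer.capture('scene')[:,:,::-1]
cv2.imwrite('pics/side7.png',a);cv2.imwrite('pics/scene7.png',b)
a=cv2.resize(a[230:300,280:360],None,fx=7,fy=7,interpolation=cv2.INTER_CUBIC)
b=cv2.resize(b[160:230,320:420],None,fx=7,fy=7,interpolation=cv2.INTER_CUBIC)
cv2.imwrite('pics/s7a.png',a);cv2.imwrite('pics/s7b.png',b)
```

```text
(no output)
```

View pics/s7a.png

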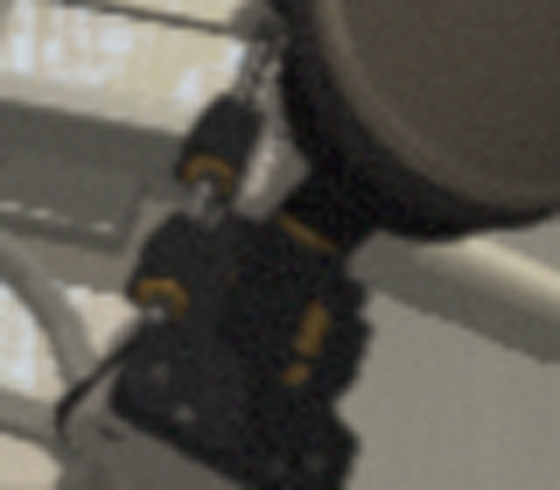

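View pics/s7b.png

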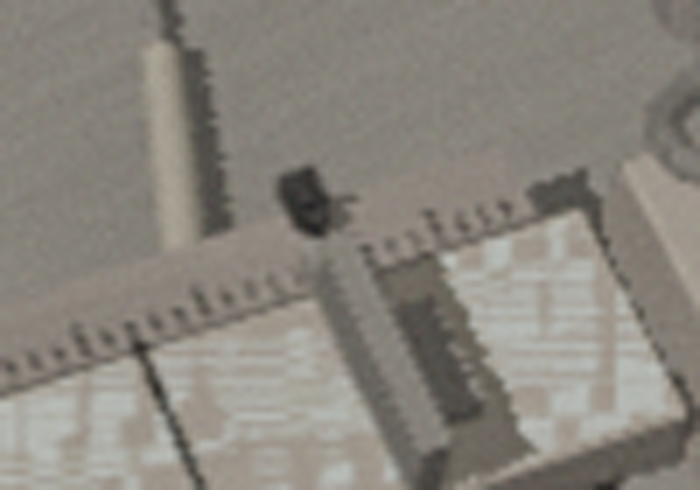

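Run:
```python
from h import *
s=stat();ang(s)
M=s['tool_rot'].T@HR();a0=np.radians(86.9-90-162);cmd=.048*np.array([np.cos(a0),np.sin(a0),0])
rows=[]
for k in range(1,8):
    a=a0+np.radians(12*k)
    d=.048*np.array([np.cos(a),np.sin(a),0])-cmd;rows.append([1]+[float(v) for v in (M@d*100).round(2)+0.]+[0])
print(rows)
```

```text
t 17.8 cutter-mm [-55.6 203.5 143.4] hub-rel [-55.6 -11.5  -6.6] yaw_rel 176.38 tilt [ 0.454 -0.056 -0.889] F [-3.8  4.9 -0.7] open 0.0216
grasp in hub mm [-46.8 -11.8  45.1] r 48.2 th -165.8
[[1, -0.41, -0.92, -0.06, 0], [1, -0.99, -1.72, -0.15, 0], [1, -1.73, -2.39, -0.26, 0], [1, -2.6, -2.89, -0.38, 0], [1, -3.54, -3.2, -0.51, 0], [1, -4.53, -3.3, -0.65, 0], [1, -5.52, -3.19, -0.79, 0]]
```

>>> arm_command:
  series:
    - [1, -0.41, -0.92, -0.06, 0]
    - [1, -0.99, -1.72, -0.15, 0]
    - [1, -1.73, -2.39, -0.26, 0]
    - [1, -2.6, -2.89, -0.38, 0]
    - [1, -3.54, -3.2, -0.51, 0]
    - [1, -4.53, -3.3, -0.65, 0]
    - [1, -5.52, -3.19, -0.79, 0]
    - [1, -5.52, -3.19, -0.79, 0]

```text
time_s: 18.6
position: [0.5475, 0.2099, 0.1753]
tool_rot: [[-0.867, 0.202, 0.455], [0.198, 0.979, -0.056], [-0.457, 0.042, -0.889]]
contact_force: [3.7, 3.9, -0.1]
opening: 0.0215
```

Run:
```python
from h import *
s=stat();ang(s)
im=viewer.capture('wrist')[:,:,::-1];cv2.imwrite('pics/w8.png',im)
im=im[80:200,60:260];cv2.imwrite('pics/w8c.png',cv2.resize(im,None,fx=4,fy=4,interpolation=cv2.INTER_CUBIC))
```

```text
t 18.6 cutter-mm [-10.2 168.2 175.3] hub-rel [-10.2 -46.8  25.3] yaw_rel 176.27 tilt [ 0.455 -0.056 -0.889] F [ 3.7  3.9 -0.1] open 0.0215
grasp in hub mm [  8.7 -47.2  45.2] r 47.9 th -79.5
```

View pics/w8.png

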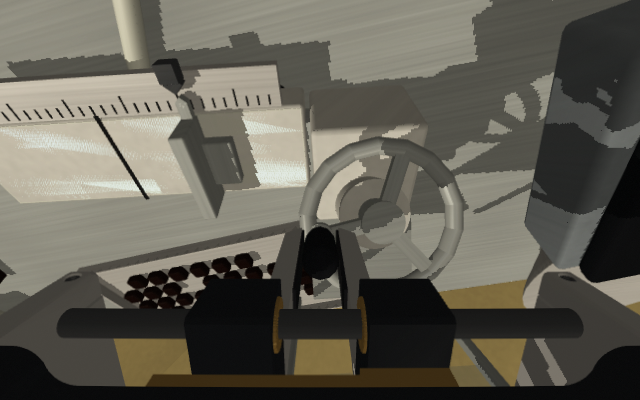

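View pics/w8c.png

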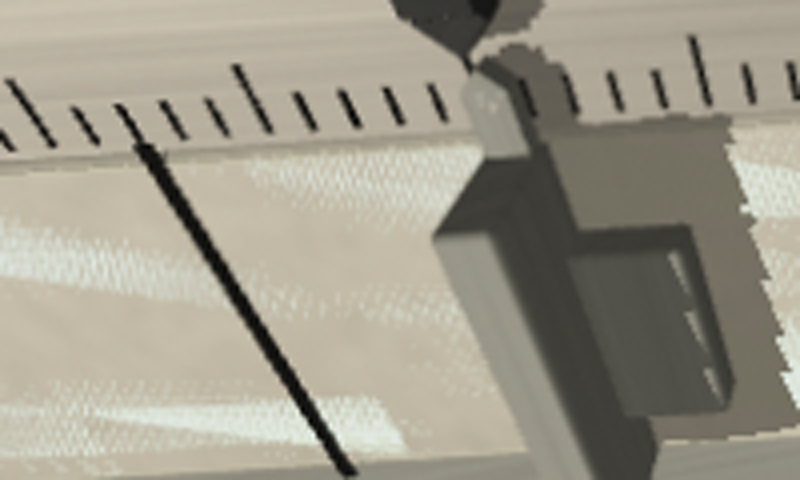

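>>> arm_command:
  series:
    - [-0.2, 0, 0, 0, 0]
    - [-0.2, 0, 0, 0, 0]
    - [-0.2, 0, 0, 0, 0]
    - [-0.2, 0, 0, -4, 0]
    - [-0.2, 0, 0, -9, 0]
    - [-0.2, 1, -3, -13, 0]
    - [-0.2, 2, -7.5, -13, 0]
    - [-0.2, 2, -11.5, -13, 0]
    - [-0.2, 2, -11.5, -13, 0]
    - [-0.2, 2, -11.5, -13, 0]

```text
time_s: 19.65
position: [0.4467, 0.1082, 0.2767]
tool_rot: [[-0.867, 0.203, 0.455], [0.199, 0.978, -0.057], [-0.457, 0.041, -0.889]]
contact_force: [0.1, -0.4, -0.2]
opening: 0.0566
```

Run:
```python
from h import *
s=stat()
im=viewer.capture('wrist')[:,:,::-1];cv2.imwrite('pics/w9.png',im)
V=view('wrist',s);C=-V[:3,:3].T@V[:3,3];print('cam',inv(p,C)*1000)
```

```text
t 19.65 cutter-mm [-93.5  51.7 276.7] hub-rel [ -93.5 -163.3  126.7] yaw_rel 176.23 tilt [ 0.455 -0.057 -0.889] F [ 0.1 -0.4 -0.2] open 0.0566
cam [-246.30447448   52.29259552  399.66638285]
```

View pics/w9.png

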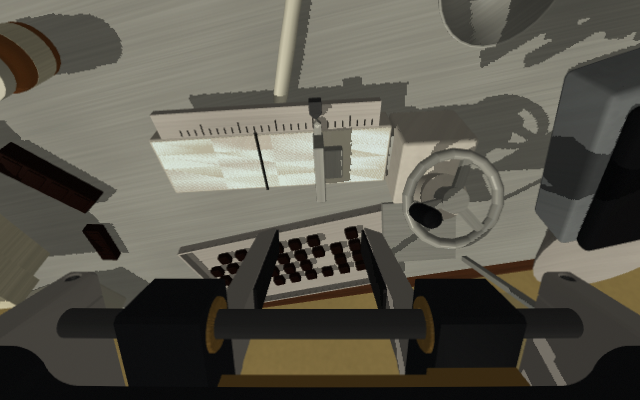

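Run:
```python
from h import *
s=readout.observe();V=view('wrist',s)
im=cv2.imread('pics/w9.png');k=8
c=cv2.resize(im[90:160,270:370],None,fx=k,fy=k,interpolation=cv2.INTER_CUBIC)
for y in (.052,.054,.056,.058):
    q=(proj('wrist',cut(p,[[-.09,y,.05],[-.05,y,.05]]),V)-[270,90])*k
    cv2.line(c,tuple(np.int32(q[0])),tuple(np.int32(q[1])),(0,0,255) if y==.054 else (0,200,0),1)
cv2.imwrite('pics/w9c.png',c)
```

```text
(no output)
```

View pics/w9c.png

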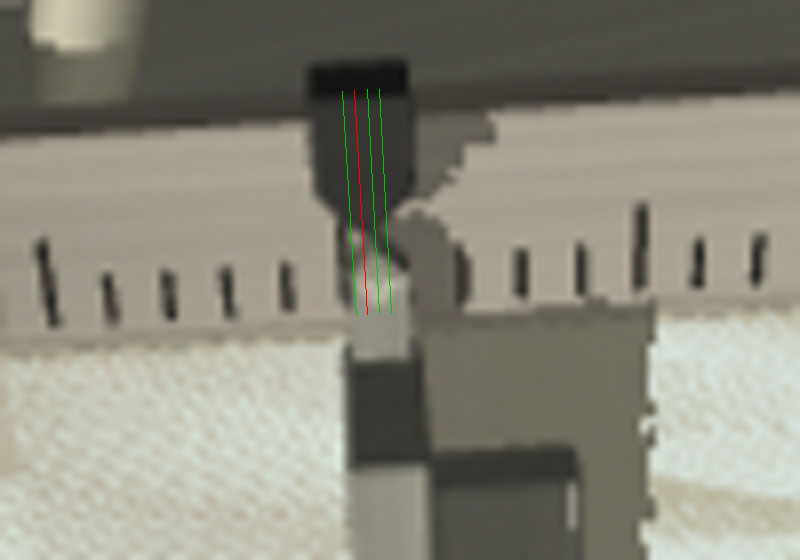

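Run:
```python
from h import *
s=readout.observe();V=view('wrist',s)
g=cv2.cvtColor(cv2.imread('pics/w9.png'),cv2.COLOR_BGR2GRAY)
for r in range(98,150,2): print(r,g[r,305:330].tolist())
def Y(u,v,z): return (inv(p,onz('wrist',(270+u/8,90+v/8),z,V))*1000).round(2)
for z in (.060,.064): print('rider',Y(313,150,z),Y(414,150,z))
for z in (.052,.058,.064): print('ptr',Y(352,345,z),Y(410,345,z))
print('fence',Y(350,420,.094),Y(428,420,.094))
```

```text
98 [74, 74, 74, 55, 37, 36, 36, 30, 29, 30, 30, 30, 26, 25, 26, 28, 69, 75, 75, 76, 76, 77, 77, 78, 78]
100 [73, 73, 73, 47, 25, 21, 21, 20, 22, 21, 22, 22, 21, 20, 21, 22, 65, 70, 69, 69, 67, 66, 66, 66, 65]
102 [64, 64, 64, 48, 38, 37, 39, 40, 44, 42, 43, 43, 45, 47, 47, 47, 50, 61, 62, 62, 63, 62, 62, 61, 61]
104 [63, 63, 63, 58, 54, 54, 54, 53, 53, 54, 54, 54, 53, 54, 54, 55, 50, 77, 81, 81, 87, 88, 88, 88, 87]
106 [154, 155, 154, 110, 61, 52, 53, 53, 54, 52, 53, 53, 53, 53, 54, 55, 58, 94, 99, 99, 99, 98, 98, 99, 99]
108 [162, 162, 162, 124, 66, 54, 53, 54, 54, 54, 54, 52, 52, 53, 54, 56, 58, 92, 97, 96, 98, 97, 98, 143, 149]
110 [161, 161, 161, 130, 67, 53, 53, 52, 52, 52, 53, 52, 53, 52, 51, 56, 60, 95, 100, 101, 101, 101, 101, 160, 166]
112 [164, 164, 163, 163, 81, 53, 52, 52, 53, 52, 52, 52, 52, 52, 52, 52, 44, 90, 95, 95, 96, 112, 152, 158, 158]
114 [159, 158, 159, 159, 109, 61, 53, 52, 53, 51, 53, 55, 54, 54, 53, 52, 78, 95, 97, 143, 160, 160, 160, 160, 160]
116 [158, 158, 160, 159, 160, 151, 104, 60, 53, 56, 55, 54, 55, 54, 111, 149, 119, 113, 153, 157, 157, 157, 157, 156
[... 1530 characters left out ...]
 57, 56, 79, 105, 107, 106, 108, 109, 108]
144 [219, 203, 203, 218, 210, 219, 213, 206, 110, 61, 57, 57, 58, 58, 57, 57, 55, 54, 68, 102, 107, 107, 108, 108, 108]
146 [201, 211, 210, 210, 219, 204, 212, 220, 118, 63, 56, 56, 55, 55, 56, 57, 57, 58, 57, 82, 76, 75, 76, 75, 67]
148 [205, 209, 216, 203, 202, 211, 212, 218, 119, 84, 89, 94, 97, 99, 102, 107, 109, 114, 77, 57, 56, 55, 54, 54, 56]
rider [-85.16  46.84  60.  ] [-84.13  62.8   60.  ]
rider [-87.06  46.92  64.  ] [-86.03  62.69  64.  ]
ptr [-45.48  50.93  52.  ] [-44.79  60.93  52.  ]
ptr [-48.95  50.97  58.  ] [-48.27  60.8   58.  ]
ptr [-52.41  51.    64.  ] [-51.75  60.66  64.  ]
fence [-56.64  50.11  94.  ] [-55.78  62.25  94.  ]
```

>>> arm_command:
  series:
    - [-1, -5, -15.5, -2.7, 0]
    - [-1, -5, -15.5, -2.7, 0]
    - [-1, -5, -15.5, -2.7, 0]
    - [-1, -5, -15.5, -2.7, 0]
    - [-1, 22, -17, -16.5, 0]
    - [-1, 22, -17, -16.5, 0]
    - [-1, 22, -17, -16.5, 0]
    - [-1, 22, -17, -16.5, 0]
    - [-1, 22, -17, -16.5, 0]
    - [-1, 22, -17, -16.5, 0]
    - [-1, 22, -17, -16.5, 0]
    - [-1, 22, -17, -16.5, 0]

```text
time_s: 20.9
position: [0.3758, -0.0337, 0.3088]
tool_rot: [[-0.876, 0.193, 0.443], [0.191, 0.98, -0.05], [-0.444, 0.041, -0.895]]
contact_force: [-1.1, -0.1, 0.2]
opening: 0.0941
```

Run:
```python
from h import *
s=stat();print(s['position'],s['joint_positions'].round(2));print(s['tool_rot'].round(3))
```

```text
t 20.9 cutter-mm [-141.   -99.6  308.8] hub-rel [-141.  -314.6  158.8] yaw_rel 176.86 tilt [ 0.443 -0.05  -0.895] F [-1.1 -0.1  0.2] open 0.0941
[ 0.37582826 -0.03370847  0.30884678] [ 0.35 -0.49 -0.35  2.33 -0.15  0.82  1.45]
[[-0.876  0.193  0.443]
 [ 0.191  0.98  -0.05 ]
 [-0.444  0.041 -0.895]]
```

>>> arm_command:
  series:
    - [-1, 27, -1, -13.5, 0]
    - [-1, 27, -1, -13.5, 0]
    - [-1, 27, -1, -13.5, 0]
    - [-1, 27, -1, -13.5, 0]
    - [-1, 27, -1, -13.5, 0]
    - [-1, 27, -1, -13.5, 0]
    - [-1, 27, -1, -13.5, 0]
    - [-1, 27, -1, -13.5, 0]

```text
time_s: 21.7
position: [0.3467, -0.0422, 0.2551]
tool_rot: [[-0.879, 0.23, 0.418], [0.222, 0.973, -0.068], [-0.423, 0.033, -0.906]]
contact_force: [-1.3, -1.8, 1.0]
opening: 0.0937
```

Run:
```python
from h import *
s=stat();print(s['position'],s['joint_positions'].round(2));print(s['tool_rot'].round(3))
```

```text
t 21.7 cutter-mm [-168.4 -112.7  255.1] hub-rel [-168.4 -327.7  105.1] yaw_rel 174.97 tilt [ 0.418 -0.068 -0.906] F [-1.3 -1.8  1. ] open 0.0937
[ 0.34667332 -0.04222067  0.25514361] [ 0.11 -0.49 -0.21  2.45  0.02  0.75  1.22]
[[-0.879  0.23   0.418]
 [ 0.222  0.973 -0.068]
 [-0.423  0.033 -0.906]]
```

>>> arm_command:
  series:
    - [-1, 40, 0, -15, 0]
    - [-1, 40, 0, -15, 0]
    - [-1, 40, 0, -15, 0]
    - [-1, 40, 0, -15, 0]
    - [-1, 40, 0, -15, 0]
    - [-1, 40, 0, -15, 0]
    - [-1, 40, 0, -15, 0]
    - [-1, 40, 0, -15, 0]

```text
time_s: 22.5
position: [0.3325, -0.0242, 0.2407]
tool_rot: [[-0.899, 0.213, 0.383], [0.209, 0.976, -0.053], [-0.385, 0.032, -0.922]]
contact_force: [-0.3, 1.6, -0.3]
opening: 0.0943
```

Run:
```python
from h import *
s=stat();print(s['position'],s['joint_positions'].round(2));print(s['tool_rot'].round(3))
```

```text
t 22.5 cutter-mm [-185.3  -97.1  240.7] hub-rel [-185.3 -312.1   90.7] yaw_rel 176.05 tilt [ 0.383 -0.053 -0.922] F [-0.3  1.6 -0.3] open 0.0943
[ 0.33247668 -0.02417096  0.24067828] [ 0.32 -0.49 -0.39  2.46 -0.15  0.76  1.37]
[[-0.899  0.213  0.383]
 [ 0.209  0.976 -0.053]
 [-0.385  0.032 -0.922]]
```

>>> arm_command:
  series:
    - [-1, 40, -3, -5, 0]
    - [-1, 40, -3, -5, 0]
    - [-1, 40, -3, -5, 0]
    - [-1, 40, -3, -5, 0]

```text
time_s: 22.9
position: [0.3191, -0.0071, 0.2325]
tool_rot: [[-0.913, 0.22, 0.343], [0.213, 0.975, -0.058], [-0.348, 0.02, -0.937]]
contact_force: [-0.1, 1.4, -0.0]
opening: 0.0939
```

Run:
```python
from h import *
s=stat();print(s['position'],s['joint_positions'].round(2));print(np.degrees(np.arccos(-s['tool_rot'][2,2])))
```

```text
t 22.9 cutter-mm [-201.2  -82.4  232.5] hub-rel [-201.2 -297.4   82.5] yaw_rel 176.0 tilt [ 0.343 -0.058 -0.937] F [-0.1  1.4 -0. ] open 0.0939
[ 0.31908081 -0.0071383   0.23251432] [ 0.32 -0.49 -0.45  2.46 -0.15  0.79  1.31]
20.38658232698194
```

>>> arm_command:
  series:
    - [-1, 60, -3, 3, 0]
    - [-1, 60, -3, 3, 0]
    - [-1, 60, -3, 3, 0]
    - [-1, 60, -3, 3, 0]

```text
time_s: 23.3
position: [0.2816, 0.0596, 0.2301]
tool_rot: [[-0.919, 0.249, 0.304], [0.234, 0.968, -0.086], [-0.316, -0.007, -0.949]]
contact_force: [0.2, 0.1, 0.6]
opening: 0.0939
```

Run:
```python
from h import *
s=stat();print(s['position'],s['joint_positions'].round(2));print(np.degrees(np.arccos(-s['tool_rot'][2,2])))
```

```text
t 23.3 cutter-mm [-248.9  -22.5  230.1] hub-rel [-248.9 -237.5   80.1] yaw_rel 174.85 tilt [ 0.304 -0.086 -0.949] F [0.2 0.1 0.6] open 0.0939
[0.28155537 0.05962557 0.23013261] [-0.16 -0.49 -0.41  2.46  0.06  0.92  0.74]
18.42068691822584
```

>>> arm_command:
  series:
    - [-1, 40, -14, 0, 0]
    - [-1, 40, -14, 0, 0]
    - [-1, 40, -14, 0, 0]
    - [-1, 40, -14, 0, 0]

```text
time_s: 23.7
position: [0.2223, 0.1066, 0.231]
tool_rot: [[-0.927, 0.257, 0.274], [0.234, 0.966, -0.114], [-0.293, -0.041, -0.955]]
contact_force: [0.0, 0.1, 0.5]
opening: 0.0941
```

Run:
```python
from h import *
s=stat();print(s['position'],s['joint_positions'].round(2));print(np.degrees(np.arccos(-s['tool_rot'][2,2])))
```

```text
t 23.7 cutter-mm [-314.8   14.6  231. ] hub-rel [-314.8 -200.4   81. ] yaw_rel 174.98 tilt [ 0.274 -0.114 -0.955] F [0.  0.1 0.5] open 0.0941
[0.22232605 0.10664463 0.23095578] [-0.7  -0.49 -0.32  2.46  0.16  1.1   0.26]
17.233018285485326
```

>>> arm_command:
  series:
    - [-1, -8, -20, 3, 0]
    - [-1, -8, -20, 3, 0]
    - [-1, -8, -20, 3, 0]
    - [-1, -8, -20, 3, 0]
    - [-1, -8, -20, 3, 0]
    - [-1, 32, -15, -3, 0]
    - [-1, 32, -15, -3, 0]
    - [-1, 32, -15, -3, 0]
    - [-1, 32, -15, -3, 0]

```text
time_s: 24.6
position: [0.2425, 0.0682, 0.2194]
tool_rot: [[-0.933, 0.271, 0.237], [0.242, 0.959, -0.144], [-0.266, -0.077, -0.961]]
contact_force: [0.3, 0.5, -0.9]
opening: 0.0941
```

Run:
```python
from h import *
s=stat();print(s['position'],s['joint_positions'].round(2));print(np.degrees(np.arccos(-s['tool_rot'][2,2])))
```

```text
t 24.6 cutter-mm [-288.8  -20.2  219.4] hub-rel [-288.8 -235.2   69.4] yaw_rel 174.57 tilt [ 0.237 -0.144 -0.961] F [ 0.3  0.5 -0.9] open 0.0941
[0.24251634 0.06815727 0.21939596] [-0.14 -0.49 -0.53  2.46  0.02  1.01  0.67]
16.081157757596095
```

>>> arm_command:
  series:
    - [-1, -23, -25.5, 4, 0]
    - [-1, -23, -25.5, 4, 0]
    - [-1, -23, -25.5, 4, 0]
    - [-1, -23, -25.5, 4, 0]
    - [-1, -23, -25.5, 4, 0]
    - [-1, -23, -25.5, 4, 0]
    - [-1, -23, -25.5, 4, 0]
    - [-1, -23, -25.5, 4, 0]
    - [-1, 4, -18, -4, 0]
    - [-1, 4, -18, -4, 0]
    - [-1, 4, -18, -4, 0]
    - [-1, 14, -15, -7, 0]
    - [-1, 14, -15, -7, 0]

```text
time_s: 25.9
position: [0.2711, -0.1629, 0.2625]
tool_rot: [[-0.935, 0.262, 0.238], [0.235, 0.962, -0.136], [-0.265, -0.072, -0.962]]
contact_force: [0.1, -0.0, 0.2]
opening: 0.0943
```

Run:
```python
from h import *
s=stat();print(s['position'],s['joint_positions'].round(2));print(np.degrees(np.arccos(-s['tool_rot'][2,2])))
d=np.array([-.857,.515,0]);print(s['tool_rot'].T@d)
```

```text
t 25.9 cutter-mm [-223.9 -243.8  262.5] hub-rel [-223.9 -458.8  112.5] yaw_rel 175.05 tilt [ 0.238 -0.136 -0.962] F [ 0.1 -0.   0.2] open 0.0943
[ 0.27105715 -0.16288262  0.26247539] [ 0.41 -0.47 -0.1   2.38  0.01  0.96  1.62]
15.932715874448924
[ 0.9223955   0.27122844 -0.27440056]
```

>>> arm_command:
  series:
    - [-1, 40, 11, -8, 0]
    - [-1, 40, 11, -8, 0]
    - [-1, 40, 11, -8, 0]
    - [-1, 40, 11, -8, 0]
    - [-1, 40, 11, -8, 0]

```text
time_s: 26.4
position: [0.2444, -0.147, 0.2324]
tool_rot: [[-0.943, 0.254, 0.214], [0.235, 0.965, -0.115], [-0.236, -0.058, -0.97]]
contact_force: [-0.5, 0.6, -0.3]
opening: 0.094
```

Run:
```python
from h import *
s=stat();print(s['position'],s['joint_positions'].round(2));print(np.degrees(np.arccos(-s['tool_rot'][2,2])))
d=-s['tool_rot'][:2,2];d=np.r_[d/np.linalg.norm(d),0];print(d,s['tool_rot'].T@d, 'az pos',np.degrees(np.arctan2(s['position'][1],s['position'][0])))
```

```text
t 26.4 cutter-mm [-252.8 -232.4  232.4] hub-rel [-252.8 -447.4   82.4] yaw_rel 175.17 tilt [ 0.214 -0.115 -0.97 ] F [-0.5  0.6 -0.3] open 0.094
[ 0.24437294 -0.14704981  0.23243952] [ 0.79 -0.49 -0.34  2.44 -0.19  0.93  1.89]
14.041914544507723
[-0.88152414  0.47213896  0.        ] [ 0.94211023  0.23142644 -0.24263165] az pos -31.037148560440016
```

>>> arm_command:
  series:
    - [-1, 50, 12, -8, 0]
    - [-1, 50, 12, -8, 0]
    - [-1, 50, 12, -8, 0]
    - [-1, 50, 12, -8, 0]

```text
time_s: 26.8
position: [0.2126, -0.159, 0.2235]
tool_rot: [[-0.941, 0.286, 0.181], [0.272, 0.957, -0.096], [-0.2, -0.041, -0.979]]
contact_force: [-1.3, -1.0, 1.1]
opening: 0.0939
```

Run:
```python
from h import *
s=stat();print(s['position'],s['joint_positions'].round(2));print(np.degrees(np.arccos(-s['tool_rot'][2,2])))
d=-s['tool_rot'][:2,2];d=np.r_[d/np.linalg.norm(d),0];print(d,s['tool_rot'].T@d, 'az pos',np.degrees(np.arctan2(s['position'][1],s['position'][0])))
cv2.imwrite('pics/scene10.png',viewer.capture('scene')[:,:,::-1])
```

```text
t 26.8 cutter-mm [-282.2 -249.3  223.5] hub-rel [-282.2 -464.3   73.5] yaw_rel 173.01 tilt [ 0.181 -0.096 -0.979] F [-1.3 -1.   1.1] open 0.0939
[ 0.21259712 -0.15899394  0.22350142] [ 0.84 -0.49 -0.29  2.46 -0.19  0.96  1.94]
11.799039881306363
[-0.88401477  0.46745896  0.        ] [ 0.95922256  0.19514139 -0.20447965] az pos -36.79152732049513
```

View pics/scene10.png

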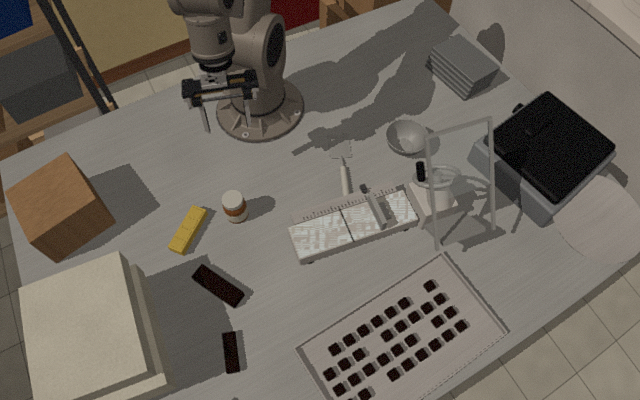

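>>> arm_command:
  series:
    - [-1, 50, 11, -8, 0]
    - [-1, 50, 11, -8, 0]
    - [-1, 50, 11, -8, 0]
    - [-1, 50, 11, -8, 0]

```text
time_s: 27.25
position: [0.1906, -0.1603, 0.2196]
tool_rot: [[-0.955, 0.244, 0.167], [0.239, 0.97, -0.052], [-0.174, -0.009, -0.985]]
contact_force: [1.0, 0.4, -0.2]
opening: 0.0936
```

Run:
```python
from h import *
s=stat();print(s['position'],s['joint_positions'].round(2));print(np.degrees(np.arccos(-s['tool_rot'][2,2])))
d=-s['tool_rot'][:2,2];d=np.r_[d/np.linalg.norm(d),0];print(d,s['tool_rot'].T@d, 'az pos',np.degrees(np.arctan2(s['position'][1],s['position'][0])))
```

```text
t 27.25 cutter-mm [-303.8 -254.   219.6] hub-rel [-303.8 -469.    69.6] yaw_rel 175.1 tilt [ 0.167 -0.052 -0.985] F [ 1.   0.4 -0.2] open 0.0936
[ 0.19058641 -0.16025654  0.21959952] [ 1.04 -0.49 -0.33  2.46 -0.27  1.01  2.18]
10.047661025181368
[-0.95534659  0.29548755  0.        ] [ 0.98321941  0.05329863 -0.17446732] az pos -40.05914465690697
```

>>> arm_command:
  series:
    - [-1, -6, 10.5, 0, 0]
    - [-1, -6, 10.5, 0, 0]
    - [-1, -6, 10.5, 0, 0]
    - [-1, 44, 13, -8, 0]
    - [-1, 44, 13, -8, 0]
    - [-1, 44, 13, -8, 0]
    - [-1, 44, 13, -8, 0]

```text
time_s: 27.95
position: [0.2359, -0.0663, 0.2227]
tool_rot: [[-0.955, 0.264, 0.131], [0.262, 0.964, -0.038], [-0.136, -0.002, -0.991]]
contact_force: [0.1, -0.4, -0.6]
opening: 0.0941
```

```bash
cat >> h.py <<'E'
def st2():
    s=stat();print(s['position'],s['joint_positions'].round(2));print('tilt deg',np.degrees(np.arccos(-s['tool_rot'][2,2])))
    d=-s['tool_rot'][:2,2];d=np.r_[d/np.linalg.norm(d),0];print(d,s['tool_rot'].T@d, 'az pos',np.degrees(np.arctan2(s['position'][1],s['position'][0])))
    return s
E
python3 -c "
from h import *
st2()"
```

```text
t 27.95 cutter-mm [-274.  -154.1  222.7] hub-rel [-274.  -369.1   72.7] yaw_rel 173.83 tilt [ 0.131 -0.038 -0.991] F [ 0.1 -0.4 -0.6] open 0.0941
[ 0.23588297 -0.06633658  0.22271257] [ 0.32 -0.49 -0.23  2.45 -0.1   1.03  1.45]
tilt deg 7.845581440223378
[-0.96131379  0.27545563  0.        ] [ 0.99057101  0.01165392 -0.13650372] az pos -15.70739797836041
```

>>> arm_command:
  series:
    - [-1, 50, 1, -7, 0]
    - [-1, 50, 1, -7, 0]
    - [-1, 50, 1, -7, 0]
    - [-1, 50, 1, -7, 0]

```text
time_s: 28.35
position: [0.2131, -0.0657, 0.2153]
tool_rot: [[-0.963, 0.253, 0.089], [0.254, 0.967, -0.003], [-0.087, 0.02, -0.996]]
contact_force: [0.4, 1.9, -0.2]
opening: 0.0938
```

```bash
python3 -c "
from h import *
st2()"
```

```text
t 28.35 cutter-mm [-296.5 -157.1  215.3] hub-rel [-296.5 -372.1   65.3] yaw_rel 174.36 tilt [ 0.089 -0.003 -0.996] F [ 0.4  1.9 -0.2] open 0.0938
[ 0.21310901 -0.06572161  0.21526449] [ 0.56 -0.49 -0.34  2.46 -0.2   1.07  1.66]
tilt deg 5.091752828583797
[-0.99946756  0.03262807  0.        ] [ 0.97107361 -0.22167392 -0.08875093] az pos -17.13946473530198
```

>>> arm_command:
  series:
    - [-1, 50, -6, -4, 0]
    - [-1, 50, -6, -4, 0]
    - [-1, 50, -6, -4, 0]
    - [-1, 50, -6, -4, 0]
    - [-1, 50, -6, -4, 0]

```text
time_s: 28.85
position: [0.159, -0.1117, 0.2186]
tool_rot: [[-0.963, 0.263, 0.056], [0.266, 0.962, 0.066], [-0.036, 0.079, -0.996]]
contact_force: [0.0, -0.1, -0.2]
opening: 0.0941
```

```bash
python3 -c "
from h import *
st2()"
```

```text
t 28.85 cutter-mm [-342.7 -211.1  218.6] hub-rel [-342.7 -426.1   68.6] yaw_rel 173.7 tilt [ 0.056  0.066 -0.996] F [ 0.  -0.1 -0.2] open 0.0941
[ 0.15899757 -0.11167961  0.21861539] [ 0.72 -0.49 -0.17  2.46 -0.18  1.16  1.94]
tilt deg 4.964714814620073
[-0.64351476 -0.76543371  0.        ] [ 0.41627481 -0.90511089 -0.08654223] az pos -35.08413603311488
```

Run:
```python
from h import *
C=[np.array(c)/3.5+[150,220] for c in [(182,155),(330,262),(298,305),(148,198)]]
W=[onz('scene',c,.029)[:2] for c in C];W=np.array(W);print(W, np.linalg.norm(W-np.roll(W,-1,0),axis=1))
ctr=W.mean(0);d=W[1]-W[0]+W[2]-W[3];yb=np.degrees(np.arctan2(d[1],d[0]));print(ctr,yb)
s=readout.observe();R=s['tool_rot'];ty=np.degrees(np.arctan2(R[1,0],R[0,0]));print('tool yaw',ty,'cutter yaw',np.degrees(p[2])-360)
r=viewer.spot_in('side','bar');print(r)
```

```text
[[ 0.43280035 -0.36790792]
 [ 0.56101047 -0.30477866]
 [ 0.57881151 -0.33818396]
 [ 0.45209161 -0.40316209]] [0.14290954 0.03785223 0.14240817 0.04018719]
[ 0.50617848 -0.35350816] 26.680434836818858
tool yaw 164.56238338411413 cutter yaw -9.13872088131086
[{'rect': [0.4648, 0.3485, 0.5347, 0.4125], 'p': 0.85}, {'rect': [0.5653, 0.336, 0.5884, 0.3877], 'p': 0.73}, {'rect': [0.3992, 0.337, 0.448, 0.3795], 'p': 0.6}]
```

>>> arm_command:
  series:
    - [-1, -40, -14.3, 2, 138]
    - [-1, -40, -14.3, 2, 138]
    - [-1, -40, -14.3, 2, 138]
    - [-1, -40, -14.3, 2, 138]
    - [-1, -40, -14.3, 2, 138]
    - [-1, -40, -14.3, 2, 138]
    - [-1, -40, -14.3, 2, 138]
    - [-1, -40, -14.3, 2, 138]
    - [-1, -40, -14.3, 2, 138]
    - [-1, -40, -14.3, 2, 138]
    - [-1, -40, -14.3, 2, 138]
    - [-1, -40, -14.3, 2, 138]
    - [-1, -40, -14.3, 2, 138]
    - [-1, -40, -14.3, 2, 138]
    - [-1, -40, -14.3, 2, 138]
    - [-1, -40, -14.3, 2, 138]
    - [-1, -40, -14.3, 2, 138]

```text
time_s: 30.6
position: [0.5036, -0.3601, 0.201]
tool_rot: [[0.899, 0.434, 0.055], [0.431, -0.9, 0.064], [0.077, -0.034, -0.996]]
contact_force: [-1.1, 0.0, 0.0]
opening: 0.0941
```

Run:
```python
from h import *
s=st2();R=s['tool_rot'];print('tool yaw',np.degrees(np.arctan2(R[1,0],R[0,0])));print(R.round(3))
im=viewer.capture('wrist')[:,:,::-1];cv2.imwrite('pics/w11.png',im)
```

```text
t 30.6 cutter-mm [  37.  -401.6  201. ] hub-rel [  37.  -616.6   51. ] yaw_rel 34.75 tilt [ 0.055  0.064 -0.996] F [-1.1  0.   0. ] open 0.0941
[ 0.50362187 -0.36008657  0.2010174 ] [ 0.59  0.34 -0.03  1.74 -0.09  1.05 -0.52]
tilt deg 4.831863771311774
[-0.64711903 -0.76238899  0.        ] [-0.91034878  0.40517905 -0.08423201] az pos -35.564537287623665
tool yaw 25.60644964858655
[[ 0.899  0.434  0.055]
 [ 0.431 -0.9    0.064]
 [ 0.077 -0.034 -0.996]]
```

View pics/w11.png

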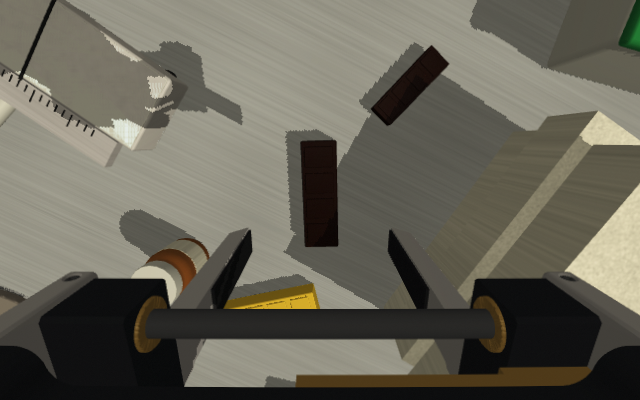

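Run:
```python
from h import *
s=readout.observe();V=view('wrist',s);R=s['tool_rot']
W=np.array([onz('wrist',c,.030,V) for c in [(302,141),(336,140),(338,246),(306,246)]]);print(W[:,:2],np.linalg.norm(W-np.roll(W,-1,0),axis=1))
ctr=W.mean(0);d=W[0]-W[3]+W[1]-W[2];yb=np.degrees(np.arctan2(d[1],d[0]));print('ctr',ctr,'yaw',yb)
ctr[2]=.024 # grasp pt height
print('shift',shift(s,ctr),'turn',-(yb-np.degrees(np.arctan2(R[1,0],R[0,0]))))
c2=ctr.copy();c2[2]=.10;print(shift(s,c2))
```

```text
[[ 0.55229217 -0.30689612]
 [ 0.57176618 -0.34411169]
 [ 0.44977299 -0.4082871 ]
 [ 0.43059617 -0.37023824]] [0.0420028  0.13784346 0.04260829 0.13719381]
ctr [ 0.50110688 -0.35738329  0.03      ] yaw 27.622134934853534
shift [-1.44  0.23 19.53] turn -1.7322335696742677
[-0.86 -0.02 11.96]
```

>>> arm_command:
  series:
    - [-1, -0.3, 0, 4, -1.7]
    - [-1, -0.6, 0, 8.5, -1.7]
    - [-1, -0.9, 0, 13, -1.7]
    - [-1, -1.2, 0.1, 16.5, -1.7]
    - [-1, -1.4, 0.2, 19.4, -1.7]
    - [-1, -1.4, 0.2, 19.4, -1.7]
    - [1, -1.4, 0.2, 19.4, -1.7]
    - [1, -1.4, 0.2, 19.4, -1.7]
    - [1, -1.4, 0.2, 19.4, -1.7]
    - [1, -1.4, 0.2, 19.4, -1.7]
    - [1, -1.4, 0.2, 19.4, -1.7]
    - [1, -1.4, 0.2, 19.4, -1.7]
    - [1, -1.4, 0.2, 19.4, -1.7]
    - [1, -1.4, 0.2, 19.4, -1.7]
    - [1, -1.4, 0.2, 19.4, -1.7]

```text
time_s: 32.15
position: [0.5009, -0.3576, 0.0075]
tool_rot: [[0.885, 0.462, 0.055], [0.458, -0.886, 0.064], [0.078, -0.031, -0.996]]
contact_force: [-3.0, 1.6, 6.0]
opening: 0.0452
```

Run:
```python
from h import *
s=st2();print(s['tool_rot'].round(3))
```

```text
t 32.15 cutter-mm [  33.9 -399.6    7.5] hub-rel [  33.9 -614.6 -142.5] yaw_rel 36.51 tilt [ 0.055  0.064 -0.996] F [-3.   1.6  6. ] open 0.0452
[ 0.50088397 -0.35761294  0.00750776] [ 0.6   0.56 -0.05  1.89 -0.09  0.68 -0.46]
tilt deg 4.834040468579594
[-0.65665654 -0.75418976  0.        ] [-0.92704949  0.36534618 -0.08426986] az pos -35.52545671306927
[[ 0.885  0.462  0.055]
 [ 0.458 -0.886  0.064]
 [ 0.078 -0.031 -0.996]]
```

Run:
```python
from h import *
from scipy.spatial.transform import Rotation as Ro
s=readout.observe();R=s['tool_rot'];n=R.T@[0,0,1.]
R2=R@Ro.from_euler('z',-53.5,degrees=True).as_matrix()
print('bar normal after',R2@n); c,sn=np.cos(p[2]),np.sin(p[2]);C=np.array([[c,-sn,0],[sn,c,0],[0,0,1]])
print('in cutter',C.T@R2@n,'tool y in cutter',C.T@R2[:,1],'tool x',C.T@R2[:,0])
# current targets: bar origin (centre underside) in tool frame
ctr=np.array([.50110688,-.35738329,0]);b=R.T@(ctr-s['position']);print('bar in tool',b)
# target: fence face y: pointer 55.5-ish -> face 48.5 (p frame minus mark offset)
for yf in (47.5,):
    for gap,z in ((30,.10),(8,.062)):
        tgt=cut(p,[[0,(yf-70-gap)/1000,z]])[0]
        print(gap,z,'shift',(R.T@(tgt-R2@b-s['position'])*100).round(2))
lift=R.T@np.array([0,0,.17]);print('lift',lift*100)
```

```text
bar normal after [-0.07343078  0.01882288  0.99712267]
in cutter [-0.07548825  0.00692129  0.99712267] tool y in cutter [ 9.99002917e-01 -1.30873846e-04  4.46447677e-02] tool x [-0.00306337  0.9974379   0.07147205]
bar in tool [-0.000286    0.00013133  0.00750799]
30 0.1 shift [ 18.6  -30.17  -7.64]
8 0.062 shift [ 19.61 -31.82  -3.69]
lift [  1.33282056  -0.52525879 -16.93953047]
```

>>> arm_command:
  series:
    - [1, 0.3, -0.1, -4, 0]
    - [1, 0.7, -0.3, -9, 0]
    - [1, 1, -0.4, -13, -5]
    - [1, 4, -4, -16, -53.5]
    - [1, 18.6, -30.2, -9.6, -53.5]
    - [1, 18.6, -30.2, -9.6, -53.5]
    - [1, 18.6, -30.2, -9.6, -53.5]
    - [1, 18.6, -30.2, -9.6, -53.5]
    - [1, 18.6, -30.2, -9.6, -53.5]
    - [1, 18.6, -30.2, -9.6, -53.5]
    - [1, 18.6, -30.2, -9.6, -53.5]
    - [1, 18.6, -30.2, -9.6, -53.5]
    - [1, 18.6, -30.2, -9.6, -53.5]
    - [1, 18.6, -30.2, -9.6, -53.5]

```text
time_s: 33.55
position: [0.5209, -0.0125, 0.1268]
tool_rot: [[0.158, 0.986, 0.056], [0.985, -0.161, 0.063], [0.071, 0.045, -0.996]]
contact_force: [-0.3, 0.1, -2.8]
opening: 0.0448
```

Run:
```python
from h import *
s=st2();print(s['tool_rot'].round(3))
im=viewer.capture('wrist')[:,:,::-1];cv2.imwrite('pics/w12.png',im)
```

```text
t 33.55 cutter-mm [ -1.1 -55.6 126.8] hub-rel [  -1.1 -270.6  -23.2] yaw_rel 90.05 tilt [ 0.056  0.063 -0.996] F [-0.3  0.1 -2.8] open 0.0448
[ 0.52089736 -0.01245077  0.12682078] [ 0.26  0.26 -0.37  2.05  0.05  0.79 -0.29]
tilt deg 4.809033420984871
[-0.66217099 -0.74935277  0.        ] [-0.84243373 -0.53223784 -0.08383495] az pos -1.3692538286942448
[[ 0.158  0.986  0.056]
 [ 0.985 -0.161  0.063]
 [ 0.071  0.045 -0.996]]
```

View pics/w12.png

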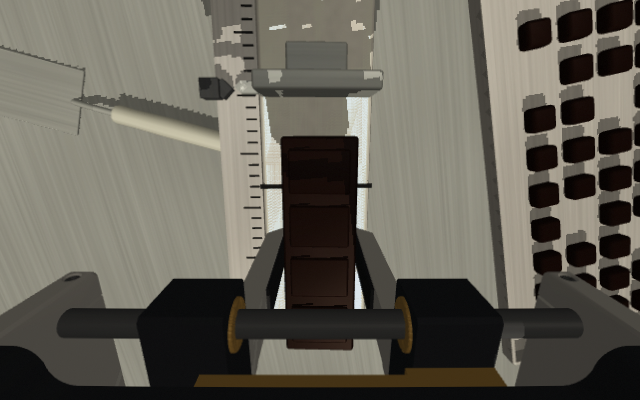

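>>> arm_command:
  series:
    - [1, 0.6, 0, 2, 0]
    - [1, 1.2, 0, 4, 0]
    - [1, 1.8, -0.1, 5.5, 0]
    - [1, 2.1, -0.2, 6.4, 0]
    - [1, 2.1, -0.2, 6.8, 0]
    - [1, 2.1, -0.2, 6.8, 0]

```text
time_s: 34.2
position: [0.5259, 0.0139, 0.0604]
tool_rot: [[0.156, 0.986, 0.055], [0.985, -0.16, 0.063], [0.071, 0.044, -0.996]]
contact_force: [0.1, 0.1, -2.3]
opening: 0.0447
```

Run:
```python
from h import *
s=stat()
im=viewer.capture('wrist')[:,:,::-1];cv2.imwrite('pics/w13.png',im)
```

```text
t 34.2 cutter-mm [ -0.3 -28.8  60.4] hub-rel [  -0.3 -243.8  -89.6] yaw_rel 90.13 tilt [ 0.055  0.063 -0.996] F [ 0.1  0.1 -2.3] open 0.0447
```

View pics/w13.png

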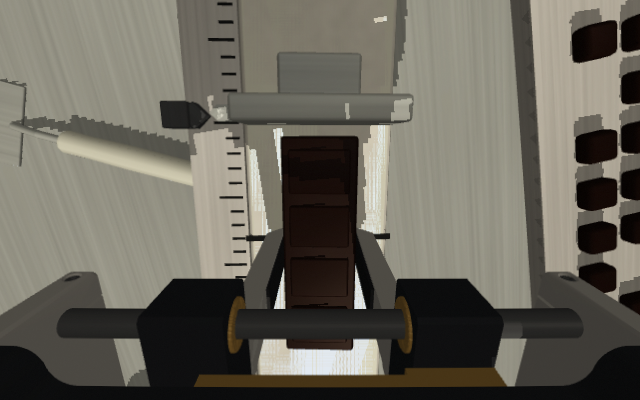

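>>> arm_command:
  series:
    - [1, 0.2, 0, 0.1, 0]
    - [1, 0.4, 0, 0.15, 0]
    - [1, 0.55, 0, 0.2, 0]
    - [1, 0.65, 0, 0.2, 0]
    - [1, 0.65, 0, 0.2, 0]

```text
time_s: 34.75
position: [0.5272, 0.0211, 0.0591]
tool_rot: [[0.155, 0.986, 0.056], [0.985, -0.159, 0.063], [0.071, 0.045, -0.996]]
contact_force: [0.1, 0.7, -1.6]
opening: 0.0449
```

>>> arm_command:
  series:
    - [1, 0.1, 0, 0.05, 0]
    - [1, 0.2, 0, 0.1, 0]
    - [1, 0.2, 0, 0.1, 0]

```text
time_s: 35.05
position: [0.5275, 0.0213, 0.0585]
tool_rot: [[0.157, 0.986, 0.055], [0.985, -0.16, 0.062], [0.07, 0.045, -0.997]]
contact_force: [-3.5, -9.9, 11.2]
opening: 0.0454
```

Run:
```python
from h import *
s=stat()
im=viewer.capture('wrist')[:,:,::-1];cv2.imwrite('pics/w14.png',cv2.resize(im[80:180,190:430],None,fx=3.3,fy=3.3,interpolation=cv2.INTER_CUBIC))
```

```text
t 35.05 cutter-mm [  0.  -21.3  58.5] hub-rel [   0.  -236.3  -91.5] yaw_rel 90.08 tilt [ 0.055  0.062 -0.997] F [-3.5 -9.9 11.2] open 0.0454
```

View pics/w14.png

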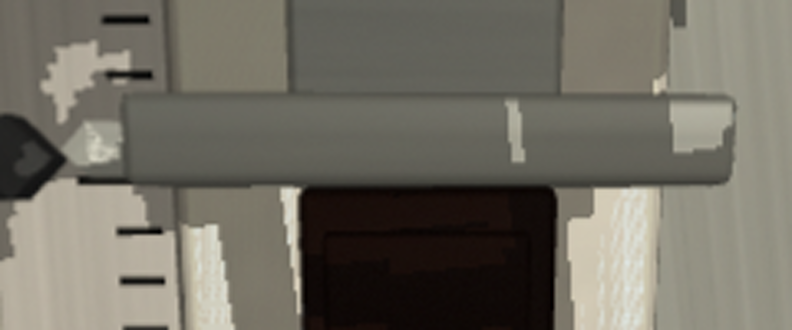

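>>> arm_command:
  series:
    - [0.2, 0, 0, 0, 0]
    - [-0.2, 0, 0, 0, 0]
    - [-0.6, 0, 0, 0, 0]
    - [-1, 0, 0, 0, 0]
    - [-1, 0, 0, 0, 0]
    - [-1, 0, 0, 0, 0]
    - [-1, 0, 0, -1, 0]
    - [-1, 0, 0, -4, 0]
    - [-1, 0, 0, -8, 0]
    - [-1, 0, 0, -12, 0]
    - [-1, -4, 0, -14, 0]
    - [-1, -4, 0, -14, 0]
    - [-1, -4, 0, -14, 0]

```text
time_s: 36.4
position: [0.5135, -0.0261, 0.1957]
tool_rot: [[0.157, 0.986, 0.057], [0.985, -0.161, 0.063], [0.071, 0.046, -0.996]]
contact_force: [0.2, 0.8, -0.6]
opening: 0.094
```

Run:
```python
from h import *
s=stat()
im=viewer.capture('wrist')[:,:,::-1];cv2.imwrite('pics/w15.png',im)
a=viewer.capture('scene')[:,:,::-1];cv2.imwrite('pics/sc15.png',cv2.resize(a[150:270,270:470],None,fx=4,fy=4,interpolation=cv2.INTER_CUBIC))
b=viewer.capture('side')[:,:,::-1];cv2.imwrite('pics/sd15.png',cv2.resize(b[180:320,220:400],None,fx=4,fy=4,interpolation=cv2.INTER_CUBIC))
```

```text
t 36.4 cutter-mm [ -6.3 -70.3 195.7] hub-rel [  -6.3 -285.3   45.7] yaw_rel 90.06 tilt [ 0.057  0.063 -0.996] F [ 0.2  0.8 -0.6] open 0.094
```

View pics/w15.png

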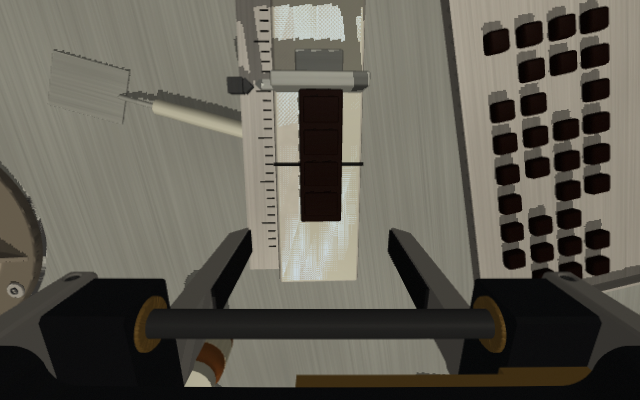

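View pics/sc15.png

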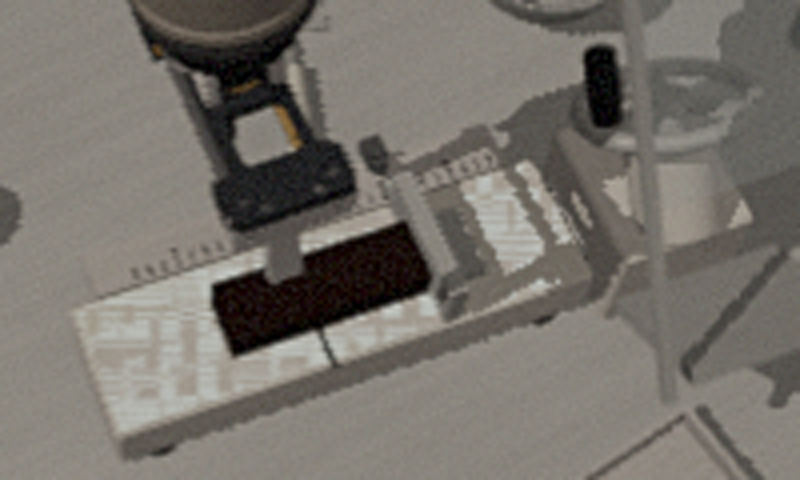

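View pics/sd15.png

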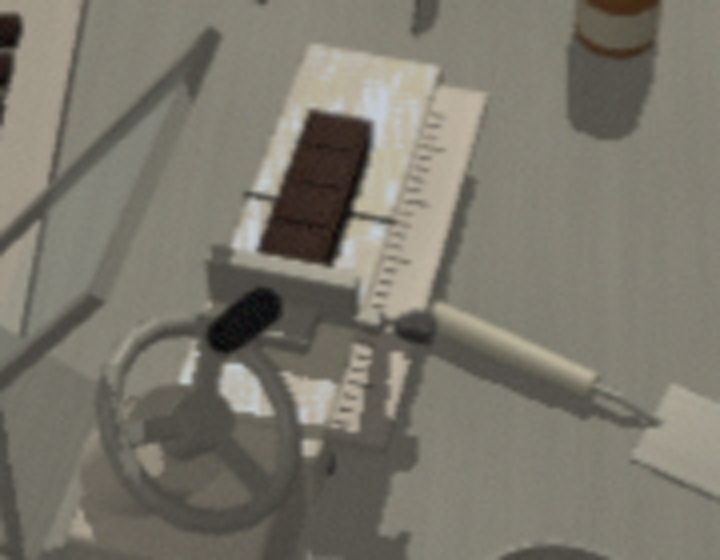

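Run:
```python
from h import *
s=readout.observe();V=view('wrist',s);print(inv(p,-V[:3,:3].T@V[:3,3])*1000)
```

```text
[-14.00462583  -2.29962364 379.32793656]
```

>>> arm_command:
  series:
    - [-1, 3, 0, 0, 0]
    - [-1, 5.4, 0, 0, 0]
    - [-1, 5.4, 0, 0, 0]
    - [-1, 5.4, 0, 0, 0]

```text
time_s: 36.95
position: [0.5215, 0.0288, 0.198]
tool_rot: [[0.153, 0.987, 0.054], [0.986, -0.157, 0.064], [0.071, 0.044, -0.997]]
contact_force: [0.3, -0.3, -0.7]
opening: 0.0937
```

Run:
```python
from h import *
s=stat();im=viewer.capture('wrist')[:,:,::-1];cv2.imwrite('pics/w16.png',im)
V=view('wrist',s);print(inv(p,-V[:3,:3].T@V[:3,3])*1000)
c=cv2.resize(im[90:190,220:380],None,fx=5,fy=5,interpolation=cv2.INTER_CUBIC)
q=(proj('wrist',cut(p,[[-.1,.055,.05],[.06,.055,.05]]),V)-[220,90])*5
print(q)
cv2.imwrite('pics/w16c.png',c)
```

```text
t 36.95 cutter-mm [ -7.1 -14.8 198. ] hub-rel [  -7.1 -229.8   48. ] yaw_rel 90.29 tilt [ 0.054  0.064 -0.997] F [ 0.3 -0.3 -0.7] open 0.0937
[-14.2690544   51.66037851 382.93604982]
[[ 58.04488319 235.53917014]
 [756.19662049 236.18625415]]
```

View pics/w16c.png

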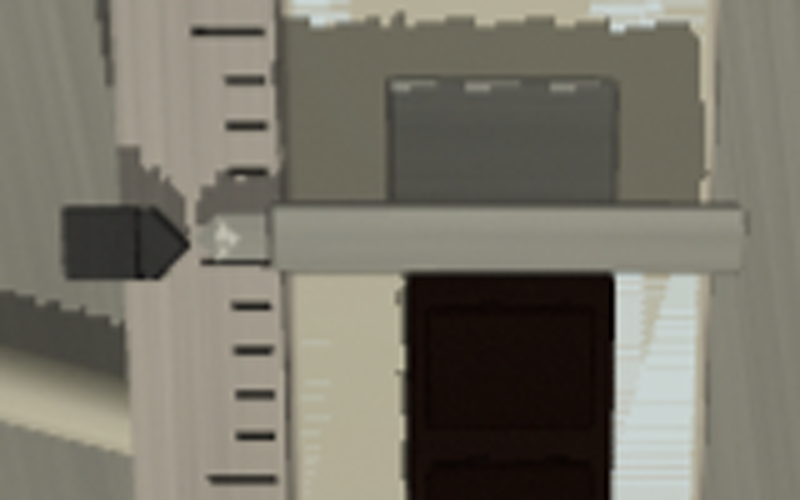

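```bash
python3 -c "
from cell import hand_in
print(hand_in())"
```

```text
the job is handed in; nothing more can be done
None
```

I set the fence to the rider and laid the larger dark bar on the bed against the fence. The job was handed in at about 37 s of the 64 s allowed. Handing in gave no verdict.

**How it was done**
- **Tool tilt:** A vertical tool would have hit the screen. I pushed the arm against its reach limits until the tool leaned about 27° along the axle, and later used the same trick to bring it back to about 5°.
- **Cranking:** I gripped the crank handle and turned it. My first reading of the rider was wrong because I took its top edge for its foot, so I overshot by about 7 mm. I wound back until the handle stood about where the pointer lines up.
- **Bar:** I gripped it at its middle, moved it along the bed until I felt about 10 N against the fence and 11 N from the bed, then let go and backed away.

**Last checks**
- **Pointer and rider:** In the final wrist picture, with the camera level with the fence, the pointer is about 1 mm on the +y side of the rider. The handle angle agrees: pointer at about 55.3 mm, rider at about 54.2 mm. That is inside the 2.5 mm limit but not centred.
- **Bar:** It lies flat with the ridges up, its end at the fence face with no visible gap, lined up with the bed and about 3 mm off its middle.
- **Robot:** It was clear of everything, with the contact force near zero.
- **Bystanders:** The bowl and jar showed no visible movement at about 27 s. The scraper still looked in place in the last pictures. I did not measure any of the three again.
- **A check that disagreed:** The camera-based position of the cutter was off by about 1.5 to 3 mm along y between views, which is around the calibration limit. I therefore relied on the scale marks and the contact forces.

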